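Slide round stock along the fence to the length stop and clamp it

TASK

Get the round beech stock ready for its next cut: roll it up against the fence of the cut-off board, then push it by its end along the fence, keeping it against the fence all the way, until it is home against the screw of the red length stop. The stop is only finger-tight, so press the stock home gently but so that you can feel it touch; then swing the clamp's lever round until the cam holds the stock snug against the fence (not crushed: stop as soon as the cam has a good bite), let go, and leave everything else on the bench where it is.

Things in the scene. Friction and masses are not known exactly. Their poses are not given: they have to be found in the camera images.
- jig: Cut-off board fixed to the bench: plywood base 250 x 700 mm, 18 mm thick, dark hardwood fence along its far side (32 mm thick, 35 mm high above the base, full length). Origin on the bench below the fence's working face. x: away from the robot, square to the fence (face at x = 0, base from x = -200 to +50 mm); y: along the fence; z up (base's top at z = 18 mm).
- rod: Round beech stock: solid cylinder, 40 mm diameter, 200 mm long, about 0.18 kg, lying on the board, free to roll, with a dark pencil ring at mid-length. Origin at mid-length on its axis; y axis along the cylinder (x and z turn as it rolls); its -y end faces the stop. Lying against the fence its origin is at x = -20, z = 38 mm of the jig.
- stop: Red length stop fixed on the fence near the board's -y end: block 30 mm long (y), 46 mm high, reaching 37 mm out from the fence face, black knob 12 mm high on top. Origin on the board's top, in the plane of the fence face and of the block's +y face; axes as the jig's. Only finger-tight: a push above 25 N spoils its setting.
- screw_min (a point): Fixed point on the stop, 8 mm in +y from the block's face, 20 mm from the fence, 20 mm above the board: the middle of the brass screw head (flat, 18 mm across), which the rod's end meets, when the screw is wound right in. The screw in fact stands 0 to 12 mm farther out in +y, as the last user left it: not reported, to be felt or seen. It does not yield.
- clamp: Cam clamp on the board: steel plate 44 x 36 x 4 mm, wooden cam and lever turning on an upright bolt with wing nut (top 49 mm above the board). Origin on the board's top, mid-slot, 66 mm before the fence face; axes as the jig's. The bolt stands up to 2.5 mm either way along x from the origin, not reported. Open, it leaves 46 to 52 mm between cam and fence for the rod.
- cam_mid (a point): Point 20 mm above the clamp's origin, at the height of the rod's axis. The cam is a disc of 22 mm radius, 6 to 32 mm above the board, its centre 9 mm off the bolt. Turned, it bears on a rod lying at the fence at a lever value of 0.8 to 1.5 (depending on the bolt, whose bush gives a little); from there the clamping force grows by some 6 to 12 N per 0.1 rad. Over 24 N crushes the rod; under 4 N is not snug.
- lever (a joint): Turn of the cam lever, rad: 0 open, growing clockwise seen from above to 1.9. At 0 it points from the bolt along (-0.565, -0.825) in the clamp's x, y (to robot and stop); at 0.97 along -x. Lever 16 mm wide, 8 to 28 mm above the board. Free it turns with 0.2 N m of friction and stays where left; each newton of clamping adds about 0.015 N m.
- grip_open (a point): Fixed point on the clamp where the middle of the lever's blue round end grip (22 mm diameter, 7 to 31 mm above the board, 84 mm from the bolt) is at lever value 0 with the bolt mid-slot.
- cut1: Bystander: offcut from earlier cuts, upright beech cylinder of 40 mm diameter, 60 mm high, standing on the board beyond the stop. Origin at the centre of its underside.
- cut2: Bystander: second offcut, like the first, also standing on the board beyond the stop.
- pencil: Bystander: red carpenter's pencil, 12 x 150 x 8 mm, lying on the board's near edge along y. Origin at the centre of its underside.
- tape: Bystander: roll of blue tape lying flat on the bench, 100 mm across, 36 mm high. Origin at the centre of its underside.
- square: Bystander: try square lying on the bench, wooden stock 20 x 115 x 18 mm, steel blade 150 mm. Origin under the middle of the stock.
- glue: Bystander: yellow glue bottle standing behind the board, 64 mm across, 170 mm high. Origin at the centre of its underside.
- jar: Bystander: screw jar with a steel lid standing behind the board, 72 mm across, 85 mm high. Origin at the centre of its underside.
- saw: Bystander: back saw lying flat on the bench behind the board, about 90 x 350 mm, 25 mm high. Origin under the middle of the blade.

How it is judged:
By the outcome, as a careful person would: the job done as asked, in the order asked, and still so for the second after the job is handed in, with the robot touching nothing.
It also fails if it takes over 72 s, if anything falls off the work surface, if the arm or the gripper's body presses on something with over 40 N, if the wrist force passes 120 N, or if a joint passes its speed limit or range.

ROBOT

A 6-joint arm with a two-finger parallel gripper is mounted at the origin on the work surface. World frame = base frame: x ahead of the robot, y to its left, z up, the work surface at z = 0. Lengths are in m, angles in rad, forces in N, time in s.
With the tool pointing down it reaches from about 0.275 to 0.75 m from the base axis. Payload 10.2 kg.
Tool frame: the origin (TCP) lies at the very end of the fingers, on their centre line; the grasp point (between the pads) lies 19 mm behind it; y points along the fingers, x is the direction in which the jaws open and shut, and the axes are right-handed (so a half turn about y gives the same grasp; the last joint's range is limited). The gripper opens to 85 mm and grips with 20 to 120 N. Pads are 22 mm wide; open, the fingers measure 114 mm over their backs; the gripper's body (76 mm by 85 mm) begins 54 mm behind the grasp point. The pads swing forward as they close: fully open they stand 13 mm farther back than shut.
Start: joints at [1.088, 0.313, 1.498, -0, 1.331, -0.223], TCP at [0.135, 0.507, 0.231] pointing down, gripper open.
Joint ranges: [-2.94, 2.94], [-0.97, 2.17], [0.19, 2.56], [-1.23, 4.37], [0.02, 3.11], [-2.88, 2.88]. Speed limits (rad/s): [2.39, 2.39, 3.01, 3.14, 3.14, 3.14].

INTERFACE

Orientations are given as a rotation vector (axis times angle).
In Python, from workcell import r gives the robot as it stands.
- The arm moves only by the tool step_arm, never from a script. Its arguments are lists of equal length, an entry for each row: "fingers": the gripper command: -1 is fully open, 1 is shut, values between are in proportion; "delta_pos": the shift along the tool's x, y, z in m, a list of three; "spin": the turn about the tool's y in degrees. A call has 1 to 8 rows; each row shifts and turns the commanded pose from where the row before left it, along the tool's axes as they then stand; what a row does not reach is not made up. A row lasts 1/10 s, in which the tool goes at most 50 mm and 8.59 degrees, less where a joint would pass 70% of its speed; a pose out of reach is approached as far as the arm can. A call is refused whole if a number of a shift passes 0.05 or a number of a turn 8.59, either way. A call with a gripper value outside its range is refused whole. The fingers move at their own pace and stop on an object; "squeeze" is the grip in N (left out, the last holds). Time passes only in rows, so rows that do not move let the fingers close. It gives the time, the measured TCP pose, the force and the opening at its end, in the units of the state.
- r.get_obs(): the state, without advancing time (a new reading comes with each control period).
- r.camera(name): name is "side" or "top"; returns a dict with "pixels" (420x560x3 uint8, blue, green, red), "vfov" (degrees; the focal length in pixels is half the picture's height over the tangent of half this angle, whatever the lens; pixels are square), "cx", "cy" (the principal point, pixels), "dist_coeffs" ([k1, k2, p1, p2, k3] as OpenCV has them; the pictures are not rectified), "R" (3x3) and "t" (3): a world point X has camera coordinates R X + t. Camera axes: x right, y down, z forward; pixel columns grow to the right and rows downward; lengths in m; the calibration is good to about 2 mm. A picture is of the moment at which its call begins. There is no depth.
- r.finish_job(): hands the job in, once; it reports no verdict.
The state is a dict: "time_s": time; "qpos": joint angles; "joint_velocities": joint speeds; "joint_efforts": joint torques, N m; "tcp_pos": TCP position; "tcp_rot": TCP orientation; "wrist_force": force on the tool from outside, world axes, zero at the start; "wrist_torque": the same for the moment, N m; "width": finger opening in m.
Only numpy, scipy, OpenCV 4.12 (cv2) and the standard library are available. Lean on these libraries where they do the work, as an engineer would, in place of code of your own. Each camera call takes 0.05 s, during which the arm holds its last target.

## Working session

There is one attempt and no reset: what is moved stays moved. The work goes in short steps, Python scripts to look and compute and a tool call to move; the robot and the scene stay as the last step left them, time stands still between calls to the robot, and variables do not carry over. Pictures are saved under pics/ and viewed, and the job is handed in when it is done.

Besides the shell and the picture viewer there is one more tool, called after ">>>" in YAML: its name, and indented under it one key for each argument. step_arm: Moves the arm, as the interface text tells. Its arguments: {"type":"object","properties":{"fingers":{"type":"array"},"delta_pos":{"type":"array"},"spin":{"type":"array"},"squeeze":{"type":"number"}},"required":["fingers","delta_pos","spin"]}

```bash
ls; mkdir -p pics; python3 - <<'E'
from workcell import r
import cv2,pickle
o=r.get_obs();print(o)
for n in("side","top"):
    c=r.camera(n);cv2.imwrite(f"pics/{n}0.png",c["pixels"]);pickle.dump(c,open(f"{n}0.pkl","wb"))
    print(n,{k:v for k,v in c.items() if k!="pixels"})
E
```

```text
pics
{'time_s': 0.0, 'qpos': array([ 1.08759958e+00,  3.13470190e-01,  1.49846374e+00,  3.77961580e-05,
        1.33097611e+00, -2.23372162e-01]), 'joint_velocities': array([ 0.00010688, -0.00034018, -0.00113289, -0.00238648,  0.00144351,
        0.00112618]), 'joint_efforts': array([ 6.70475474e-04, -4.12271726e+01, -2.59732962e+01, -1.84632618e-04,
        4.24492799e-03,  7.68046363e-06]), 'tcp_pos': array([0.13474349, 0.5071468 , 0.23071471]), 'tcp_rot': array([-1.32150962, -1.01475356,  1.01677274]), 'wrist_force': array([0.32506347, 0.25275527, 0.15085844]), 'wrist_torque': array([-0.01011483, -0.00869877,  0.03641259]), 'width': 0.08524236173469625}
side {'vfov': 43.63034394367159, 'cx': 284.4344421649682, 'cy': 211.343111123494, 'dist_coeffs': array([0.0204487, 0.       , 0.       , 0.       , 0.       ]), 'R': array([[-0.96831477, -0.24972995, -0.00121131],
       [-0.1220744 ,  0.47755736, -0.87007862],
       [ 0.21786316, -0.8423621 , -0.49291148]]), 't': array([0.52679278, 0.09423664, 1.20392354])}
top {'vfov': 45.96324596775525, 'cx': 281.68879926220615, 'cy': 214.67782011526498, 'dist_coeffs': array([-0.0045984,  0.       ,  0.       ,  0.       ,  0.       ]), 'R': array([[ 0.10944489, -0.99399072, -0.0020651 ],
       [-0.97340794, -0.10675751, -0.20268158],
       [ 0.20124315,  0.02419265, -0.97924252]]), 't': array([0.01235099, 0.5448683 , 1.10465776])}
```

View pics/side0.png

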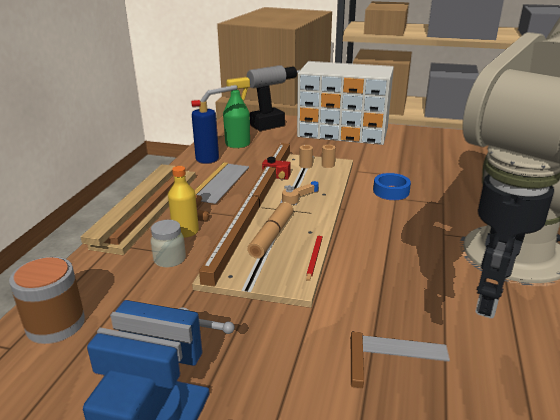

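View pics/top0.png

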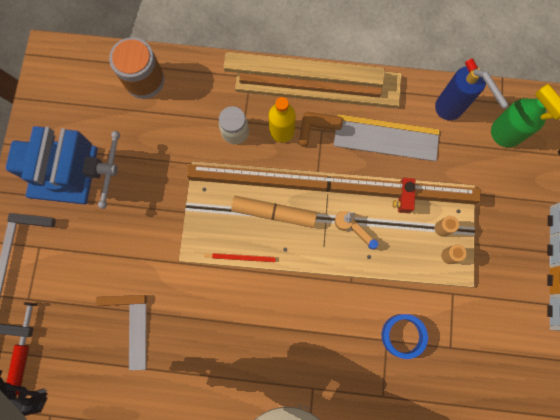

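The scene is clear: in the top view the board spans about (180..480, 163..287), the rod lies at (232..316, 197..228), the red stop at (407,195), and the clamp at (347,220) with its blue grip at (374,244). I'll enlarge it for measurement.

```bash
python3 - <<'E'
import cv2
im=cv2.imread("pics/top0.png")
cv2.imwrite("pics/t_a.png",cv2.resize(im[155:275,175:335],None,fx=5,fy=5,interpolation=cv2.INTER_CUBIC))
cv2.imwrite("pics/t_b.png",cv2.resize(im[170:290,325:485],None,fx=5,fy=5,interpolation=cv2.INTER_CUBIC))
im=cv2.imread("pics/side0.png")
cv2.imwrite("pics/s_a.png",cv2.resize(im[140:305,195:360],None,fx=3.6,fy=3.6,interpolation=cv2.INTER_CUBIC))
E
```

```text
(no output)
```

View pics/t_a.png

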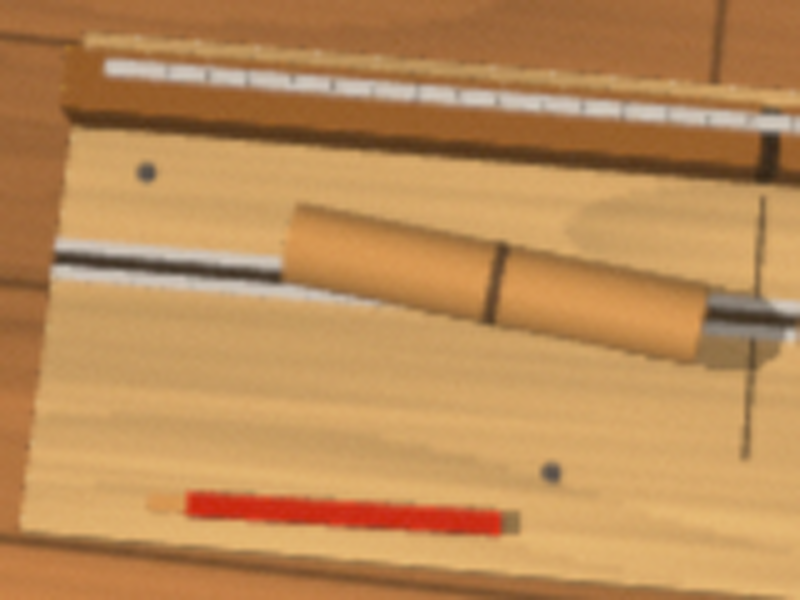

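View pics/t_b.png

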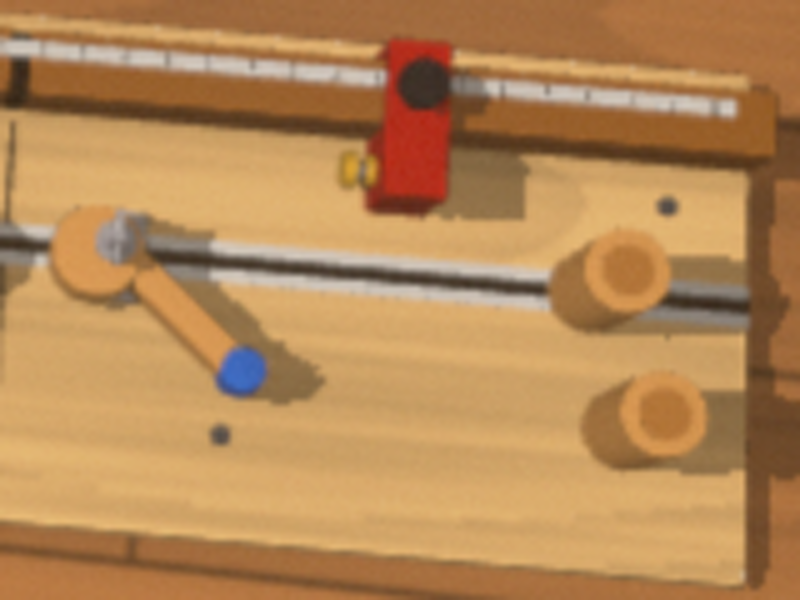

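View pics/s_a.png

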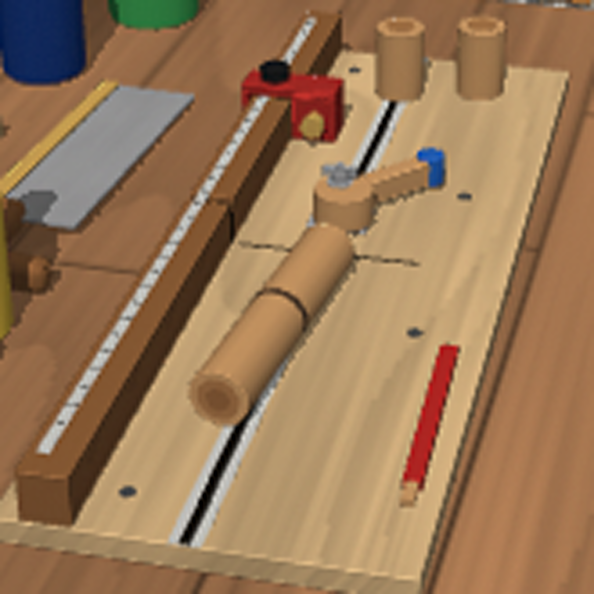

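```bash
cat > h.py <<'E'
import numpy as np,cv2,pickle
from scipy.optimize import least_squares
cams={n:pickle.load(open(f"{n}0.pkl","rb")) for n in("top","side")}
def K(c):
    f=c["pixels"].shape[0]/2/np.tan(np.radians(c["vfov"])/2)
    return np.array([[f,0,c["cx"]],[0,f,c["cy"]],[0,0,1]])
def proj(n,P):
    c=cams[n];p,_=cv2.projectPoints(np.atleast_2d(P).astype(float),cv2.Rodrigues(c["R"])[0],c["t"],K(c),c["dist_coeffs"]);return p[:,0]
def ray(n,uv,z):
    c=cams[n];p=cv2.undistortPoints(np.array([[uv]],float),K(c),c["dist_coeffs"])[0,0]
    d=c["R"].T@np.array([p[0],p[1],1]);o=-c["R"].T@c["t"];return o+d*(z-o[2])/d[2]
ta=lambda u,v:((u+.5)/5-.5+175,(v+.5)/5-.5+155)
tb=lambda u,v:((u+.5)/5-.5+325,(v+.5)/5-.5+170)
sa=lambda u,v:((u+.5)/3.6-.5+195,(v+.5)/3.6-.5+140)
E
cat > fit.py <<'E'
from h import *
obs=[("top",ta(22,530),(-.2,.35,.018)),("top",tb(745,585),(-.2,-.35,.018)),("top",ta(72,125),(0,.35,.018)),("top",tb(750,168),(0,-.35,.018)),
("top",ta(65,108),(0,.35,.053)),("top",tb(774,153),(0,-.35,.053)),
("side",sa(422,583),(-.2,.35,.018)),("side",sa(70,522),(0,.35,.018)),("side",sa(75,478),(0,.35,.053)),("side",sa(18,462),(.032,.35,.053)),("side",sa(568,72),(-.2,-.35,.018))]
def W(p,P):
    c,s=np.cos(p[2]),np.sin(p[2]);P=np.atleast_2d(P);return np.c_[p[0]+c*P[:,0]-s*P[:,1],p[1]+s*P[:,0]+c*P[:,1],P[:,2]]
def res(p,only=None): return np.concatenate([(proj(n,W(p,P))[0]-uv) for n,uv,P in obs if only in(None,n)])
for o in(None,"top","side"):
    s=least_squares(res,[.55,0,0],args=(o,));print(o,s.x);print(np.round(s.fun.reshape(-1,2),1).tolist())
    if o is None: p=s.x
np.save("jig.npy",p)
def J(n,uv,z):
    w=ray(n,uv,z)[:2]-p[:2];c,s=np.cos(p[2]),np.sin(p[2]);return np.round(np.array([c*w[0]+s*w[1],-s*w[0]+c*w[1]])*1000,1)
print("rod +y end",J("top",ta(290,243),.038),"ring",J("top",ta(497,285),.038),"-y end",J("top",ta(702,325),.038))
print("rod side: ring",J("side",sa(290,303),.038+.0))
print("stop face top +y near corner",J("top",tb(386,192),.064), "block topface edge", J("top",tb(388,42),.064))
print("screw head",J("top",tb(343,168),.038),"side",J("side",sa(313,125),.038))
print("bolt",J("top",tb(117,240),.063),"grip top",J("top",tb(245,370),.049),"side grip",J("side",sa(431,155),.049),"cam c",J("top",tb(95,247),.050))
print("cuts",J("top",tb(627,270),.078),J("top",tb(664,412),.078))
print("pencil",J("top",ta(150,500),.026),J("top",ta(520,522),.026))
E
python3 fit.py
```

```text
None [ 0.61827176 -0.04131382  0.0237862 ]
[[-0.3, 0.2], [0.6, -0.4], [0.1, 0.3], [0.2, 0.4], [-1.2, -0.3], [1.0, 0.1], [0.1, -1.6], [1.1, 1.2], [-1.5, -0.6], [-0.7, 1.7], [0.8, -0.9]]
top [ 0.6184737  -0.04115755  0.02320992]
[[-0.4, 0.0], [0.5, -0.4], [0.1, 0.2], [0.1, 0.4], [-1.3, -0.4], [1.0, 0.1]]
side [ 0.61823519 -0.0416397   0.02409828]
[[0.2, -1.7], [1.2, 1.1], [-1.3, -0.7], [-0.6, 1.6], [0.8, -1.0]]
rod +y end [-53.7 234.7] ring [-65.7 134.2] -y end [-76.8  35.4]
rod side: ring [-67.9 116.6]
stop face top +y near corner [ -37.2 -163. ] block topface edge [  35.5 -161.3]
screw head [ -20.9 -148. ] side [ -20.  -150.7]
bolt [-70.5 -39.4] grip top [-124.2 -104.1] side grip [-123.   -97.6] cam c [-72.  -30.9]
cuts [ -67.8 -271.1] [-131.8 -288.9]
pencil [-180.9  289. ] [-176.3  113.6]
```

```bash
cat > go.py <<'E'
import sys
from h import *
from workcell import r
from scipy.spatial.transform import Rotation as Ro
p=np.load("jig.npy");Rj=Ro.from_euler("z",p[2]).as_matrix()
o=r.get_obs();T=Ro.from_rotvec(o["tcp_rot"]).as_matrix()
tj=Rj.T@(o["tcp_pos"]-[p[0],p[1],0]);Tj=Rj.T@T
print("t",o["time_s"],"tcp jig mm",np.round(tj*1000,1),"F jig",np.round(Rj.T@o["wrist_force"],2),"width",round(o["width"],4))
print("tool axes in jig (cols)\n",np.round(Tj,3))
if len(sys.argv)>3:
    g=np.array([float(a) for a in sys.argv[1:4]])/1000
    ang=float(sys.argv[4]) if len(sys.argv)>4 else None   # wanted heading of tool x in jig, deg
    if ang is not None:
        a=np.radians(ang);X=np.array([np.cos(a),np.sin(a),0]);Y=np.array([0,0,-1.]);G=np.c_[X,Y,np.cross(X,Y)]
        print("residual spin(deg, tool frame rotvec)",np.round(np.degrees(Ro.from_matrix(Tj.T@G).as_rotvec()),2))
        print("delta in goal tool axes",np.round(G.T@(g-tj)*1000,1))
    print("delta in current tool axes",np.round(Tj.T@(g-tj)*1000,1))
E
python3 go.py -120 134 100 -90;python3 go.py -120 134 100 90
```

```text
t 0.1 tcp jig mm [-470.3  559.8  230.8] F jig [ 0.27 -0.88  0.41] width 0.0855
tool axes in jig (cols)
 [[ 0.28  -0.001 -0.96 ]
 [ 0.96  -0.001  0.28 ]
 [-0.001 -1.     0.   ]]
residual spin(deg, tool frame rotvec) [ 8.0000e-02  1.6375e+02 -3.0000e-02]
delta in goal tool axes [425.8 130.8 350.3]
delta in current tool axes [-310.7  131.  -455.5]
t 0.1 tcp jig mm [-470.3  559.8  230.8] F jig [ 0.27 -0.88  0.41] width 0.0855
tool axes in jig (cols)
 [[ 0.28  -0.001 -0.96 ]
 [ 0.96  -0.001  0.28 ]
 [-0.001 -1.     0.   ]]
residual spin(deg, tool frame rotvec) [ -0.02 -16.25  -0.06]
delta in goal tool axes [-425.8  130.8 -350.3]
delta in current tool axes [-310.7  131.  -455.5]
```

>>> step_arm:
  fingers: [-0.4,-0.4,-0.4,-0.4,-0.4,-0.4,-0.4,-0.4]
  delta_pos:
    - [0,0,0]
    - [0,0,0]
    - [-0.035,0,-0.029]
    - [-0.035,0,-0.029]
    - [-0.035,0,-0.029]
    - [-0.035,0,-0.029]
    - [-0.035,0,-0.029]
    - [-0.035,0,-0.029]
  spin: [-8.1,-8.1,0,0,0,0,0,0]
  squeeze: 30

```text
time_s: 0.9
tcp_pos: [0.3144, 0.2998, 0.2312]
tcp_rot: [-1.198, -1.226, 1.226]
wrist_force: [1.4, 0.9, -0.2]
width: 0.0597
```

```bash
python3 go.py -120 134 100 90
```

```text
t 0.9 tcp jig mm [-295.7  348.3  231.2] F jig [ 1.42  0.87 -0.18] width 0.0597
tool axes in jig (cols)
 [[ 0.001 -0.    -1.   ]
 [ 1.    -0.     0.001]
 [-0.    -1.     0.   ]]
residual spin(deg, tool frame rotvec) [-0.01 -0.04 -0.01]
delta in goal tool axes [-214.3  131.2 -175.7]
delta in current tool axes [-214.2  131.2 -175.8]
```

>>> step_arm:
  fingers: [-0.4,-0.4,-0.4,-0.4,-0.4,-0.4,-0.4,-0.4]
  delta_pos:
    - [-0.036,0,-0.029]
    - [-0.036,0,-0.029]
    - [-0.036,0,-0.029]
    - [-0.036,0,-0.029]
    - [-0.036,0,-0.029]
    - [-0.034,0.01,-0.03]
    - [0,0.045,0]
    - [0,0.045,0]
  spin: [0,0,0,0,0,0,0,0]

```text
time_s: 1.7
tcp_pos: [0.4942, 0.0904, 0.13]
tcp_rot: [-1.2, -1.226, 1.224]
wrist_force: [0.9, 0.5, -0.9]
width: 0.0596
```

```bash
python3 go.py -120 134 24 90; python3 - <<'E'
from workcell import r
import cv2
for n in("top","side"):
    im=r.camera(n)["pixels"]
    if n=="top": im=cv2.resize(im[150:290,170:390],None,fx=3.5,fy=3.5,interpolation=cv2.INTER_CUBIC)
    else: im=cv2.resize(im[130:310,190:390],None,fx=3.3,fy=3.3,interpolation=cv2.INTER_CUBIC)
    cv2.imwrite(f"pics/{n}1.png",im)
E
```

```text
t 1.7 tcp jig mm [-120.9  134.6  130. ] F jig [ 0.93  0.52 -0.87] width 0.0596
tool axes in jig (cols)
 [[ 0.003  0.001 -1.   ]
 [ 1.    -0.     0.003]
 [-0.    -1.    -0.001]]
residual spin(deg, tool frame rotvec) [ 0.08 -0.17 -0.  ]
delta in goal tool axes [ -0.6 106.   -0.9]
delta in current tool axes [ -0.6 106.   -0.8]
```

View pics/top1.png

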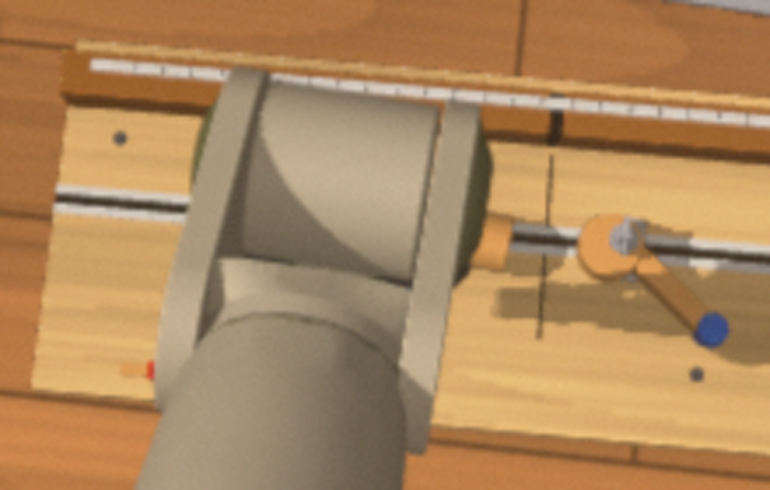

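View pics/side1.png

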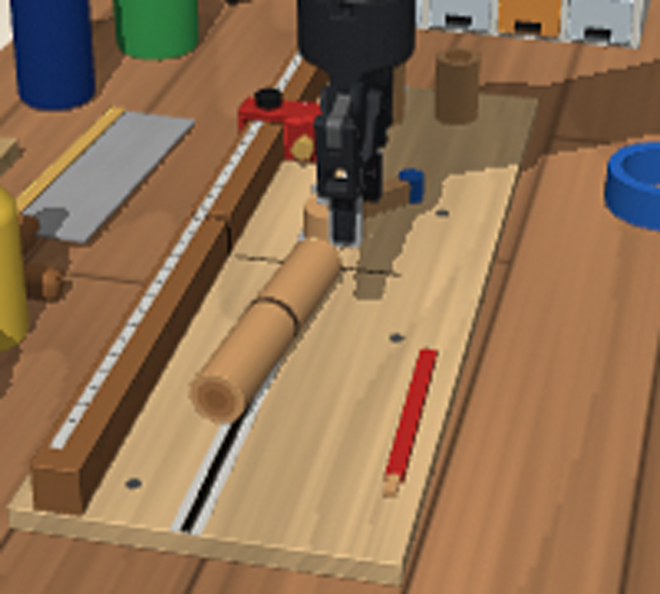

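The top view is blocked by the arm, but the side view shows the open gripper on the robot's side of the rod, clear of the pencil. I'll lower it and start the push.

>>> step_arm:
  fingers: [-0.4,-0.4,-0.4,-0.4,-0.4,-0.4,-0.4,-0.4]
  delta_pos:
    - [0,0.04,0]
    - [0,0.04,0]
    - [0,0.02,0]
    - [0,0.005,0]
    - [0,0,-0.004]
    - [0,0,-0.004]
    - [0,0,-0.004]
    - [0,0,-0.004]
  spin: [0,0,0,0,0,0,0,0]

```text
time_s: 2.6
tcp_pos: [0.5105, 0.0919, 0.0273]
tcp_rot: [-1.2, -1.227, 1.225]
wrist_force: [0.2, -0.3, 0.8]
width: 0.0601
```

```bash
cat > look.py <<'E'
import sys,cv2
from workcell import r
k=sys.argv[1]
A=r.camera("top")["pixels"][150:290,170:390] if len(sys.argv)<3 or 't' in sys.argv[2] else None
B=r.camera("side")["pixels"][130:310,190:390] if len(sys.argv)<3 or 's' in sys.argv[2] else None
for n,im,f in(("top",A,3.5),("side",B,3.3)):
    if im is not None: cv2.imwrite(f"pics/{n}{k}.png",cv2.resize(im,None,fx=f,fy=f,interpolation=cv2.INTER_CUBIC))
E
python3 look.py 2 s; python3 go.py -51 134 26 90
```

```text
t 2.65 tcp jig mm [-104.2  135.6   27.1] F jig [ 0.09 -0.14  0.67] width 0.0599
tool axes in jig (cols)
 [[ 0.001  0.002 -1.   ]
 [ 1.    -0.     0.001]
 [-0.    -1.    -0.002]]
residual spin(deg, tool frame rotvec) [ 0.11 -0.05 -0.01]
delta in goal tool axes [ -1.6   1.1 -53.2]
delta in current tool axes [ -1.6   1.2 -53.2]
```

View pics/side2.png

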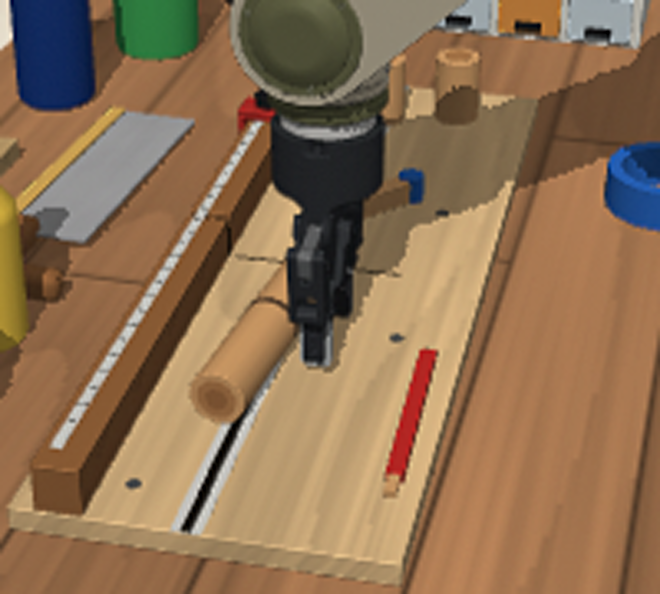

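The fingers are low beside the rod, with the near finger around (315,350). I'll push gently.

>>> step_arm:
  fingers: [-0.4,-0.4,-0.4,-0.4,-0.4,-0.4,-0.4,-0.4]
  delta_pos:
    - [0,0,-0.003]
    - [0,0,-0.003]
    - [0,0,-0.003]
    - [0,0,-0.003]
    - [0,0,-0.003]
    - [0,0,-0.003]
    - [0,0,-0.002]
    - [0,0,-0.002]
  spin: [0,0,0,0,0,0,0,0]

```text
time_s: 3.45
tcp_pos: [0.5317, 0.0924, 0.0263]
tcp_rot: [-1.198, -1.226, 1.226]
wrist_force: [-0.2, -0.1, 1.0]
width: 0.0597
```

```bash
python3 look.py 3 s; python3 go.py -51 134 26 90
```

```text
t 3.5 tcp jig mm [-83.1 135.7  26.3] F jig [ 0.09  0.11 -0.37] width 0.0601
tool axes in jig (cols)
 [[ 0.001  0.    -1.   ]
 [ 1.    -0.     0.001]
 [-0.    -1.    -0.   ]]
residual spin(deg, tool frame rotvec) [ 0.02 -0.05 -0.  ]
delta in goal tool axes [ -1.7   0.3 -32.1]
delta in current tool axes [ -1.7   0.3 -32.1]
```

View pics/side3.png

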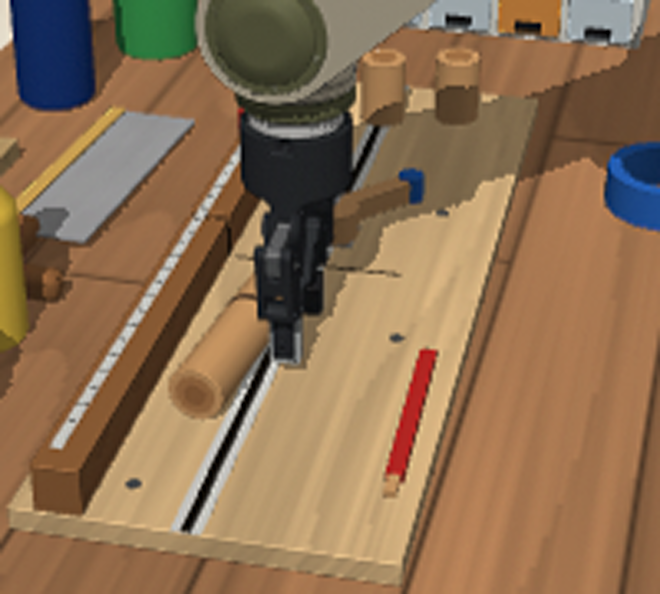

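The rod is rolling ahead of the fingers, with its near end now at (197,390). I'll continue.

>>> step_arm:
  fingers: [-0.4,-0.4,-0.4,-0.4,-0.4,-0.4,-0.4,-0.4]
  delta_pos:
    - [0,0,-0.003]
    - [0,0,-0.003]
    - [0,0,-0.003]
    - [0,0,-0.003]
    - [0,0,-0.003]
    - [0,0,-0.003]
    - [0,0,-0.002]
    - [0,0,-0.002]
  spin: [0,0,0,0,0,0,0,0]

```text
time_s: 4.3
tcp_pos: [0.5535, 0.0929, 0.0262]
tcp_rot: [-1.198, -1.226, 1.226]
wrist_force: [-1.4, -0.2, 0.5]
width: 0.0601
```

>>> step_arm:
  fingers: [-0.4,-0.4,-0.4,-0.4]
  delta_pos:
    - [0,0,-0.002]
    - [0,0,-0.002]
    - [0,0,-0.001]
    - [0,0,-0.001]
  spin: [0,0,0,0]

```text
time_s: 4.7
tcp_pos: [0.5595, 0.093, 0.0263]
tcp_rot: [-1.198, -1.226, 1.226]
wrist_force: [-0.7, -0.7, 0.4]
width: 0.0598
```

```bash
python3 look.py 4 s; python3 go.py -51 134 26 90
```

```text
t 4.75 tcp jig mm [-55.4 135.7  26.3] F jig [-1.03  0.42  0.57] width 0.0599
tool axes in jig (cols)
 [[ 0.001  0.    -1.   ]
 [ 1.     0.     0.001]
 [ 0.    -1.    -0.   ]]
residual spin(deg, tool frame rotvec) [ 0.01 -0.05  0.  ]
delta in goal tool axes [-1.7  0.3 -4.4]
delta in current tool axes [-1.7  0.3 -4.4]
```

View pics/side4.png

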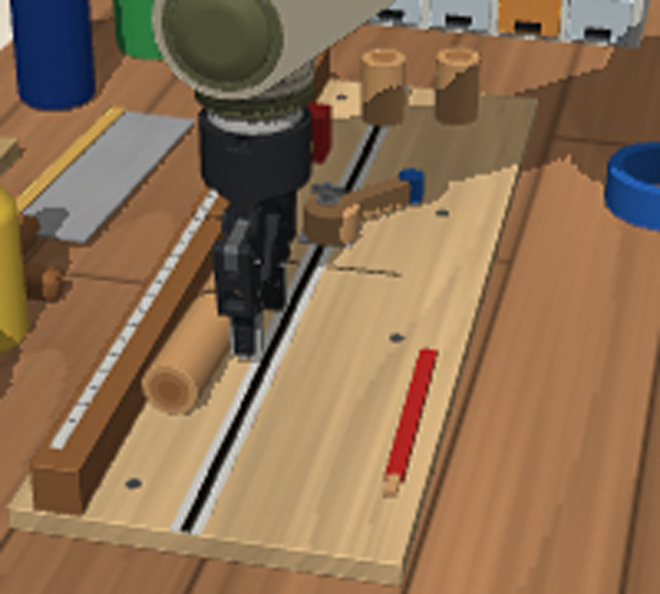

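Near the fence now. I'll move in 1 mm rows until I feel it.

>>> step_arm:
  fingers: [-0.4,-0.4,-0.4,-0.4]
  delta_pos:
    - [0,0,-0.001]
    - [0,0,-0.001]
    - [0,0,-0.001]
    - [0,0,-0.001]
  spin: [0,0,0,0]

```text
time_s: 5.15
tcp_pos: [0.5636, 0.0931, 0.0263]
tcp_rot: [-1.198, -1.226, 1.226]
wrist_force: [-0.9, -1.0, 1.4]
width: 0.0597
```

```bash
python3 go.py -51 134 26 90
```

```text
t 5.15 tcp jig mm [-51.5 135.7  26.3] F jig [-0.91 -0.93  1.41] width 0.0597
tool axes in jig (cols)
 [[ 0.001 -0.    -1.   ]
 [ 1.    -0.     0.001]
 [-0.    -1.     0.   ]]
residual spin(deg, tool frame rotvec) [-0.   -0.05 -0.  ]
delta in goal tool axes [-1.7  0.3 -0.5]
delta in current tool axes [-1.7  0.3 -0.5]
```

>>> step_arm:
  fingers: [-0.4,-0.4,-0.4]
  delta_pos:
    - [0,0,-0.001]
    - [0,0,-0.001]
    - [0,0,0]
  spin: [0,0,0]

```text
time_s: 5.45
tcp_pos: [0.5652, 0.0931, 0.0262]
tcp_rot: [-1.198, -1.225, 1.227]
wrist_force: [-3.1, -1.3, 1.8]
width: 0.0598
```

```bash
python3 go.py -51 134 26 90; python3 look.py 5 s
```

```text
t 5.45 tcp jig mm [-49.8 135.7  26.2] F jig [-3.11 -1.25  1.81] width 0.0598
tool axes in jig (cols)
 [[ 0.001 -0.001 -1.   ]
 [ 1.    -0.     0.001]
 [-0.    -1.     0.001]]
residual spin(deg, tool frame rotvec) [-0.05 -0.04 -0.  ]
delta in goal tool axes [-1.7  0.2  1.2]
delta in current tool axes [-1.7  0.2  1.2]
```

View pics/side5.png

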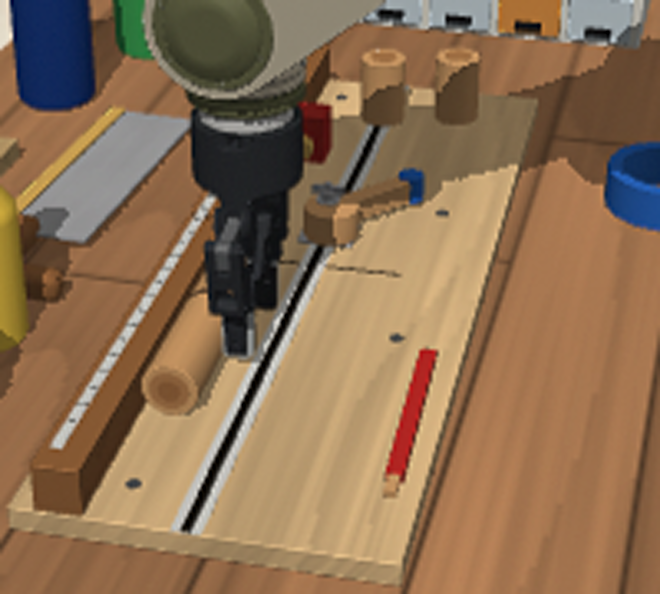

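>>> step_arm:
  fingers: [-0.4,-0.4,-0.4,-0.4,-0.4,-0.4,-0.4,-0.4]
  delta_pos:
    - [0,0,-0.001]
    - [0,0,0]
    - [0,0,0.002]
    - [0,0,0.003]
    - [0,0,0.01]
    - [0,0,0.015]
    - [0,-0.03,0.01]
    - [0,-0.05,0]
  spin: [0,0,0,0,0,0,0,0]

```text
time_s: 6.3
tcp_pos: [0.524, 0.0924, 0.1048]
tcp_rot: [-1.193, -1.222, 1.229]
wrist_force: [2.2, -0.4, 0.0]
width: 0.0594
```

>>> step_arm:
  fingers: [1,1,1,1,1,1,1]
  delta_pos:
    - [0.0,-0.02,0.0]
    - [0.04,0,0.02]
    - [0.04,0,0.02]
    - [0.04,0,0.02]
    - [0.04,0,0]
    - [0,0,0]
    - [0,0,0]
  spin: [0,0,0,0,0,0,0]

```text
time_s: 7.0
tcp_pos: [0.4628, 0.2513, 0.1262]
tcp_rot: [-1.198, -1.228, 1.227]
wrist_force: [0.4, -0.4, 0.8]
width: 0.0
```

```bash
python3 go.py -20 270 26 90; python3 look.py 6
```

```text
t 7.0 tcp jig mm [-148.5  296.2  126.2] F jig [ 0.36 -0.37  0.79] width 0.0
tool axes in jig (cols)
 [[-0.001  0.001 -1.   ]
 [ 1.     0.    -0.001]
 [ 0.    -1.    -0.001]]
residual spin(deg, tool frame rotvec) [0.03 0.04 0.  ]
delta in goal tool axes [ -26.2  100.2 -128.5]
delta in current tool axes [ -26.3  100.3 -128.4]
```

View pics/side6.png

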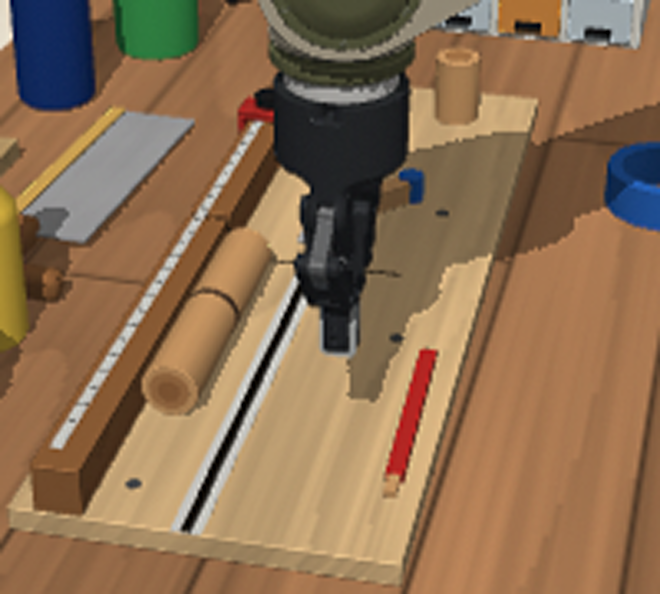

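View pics/top6.png

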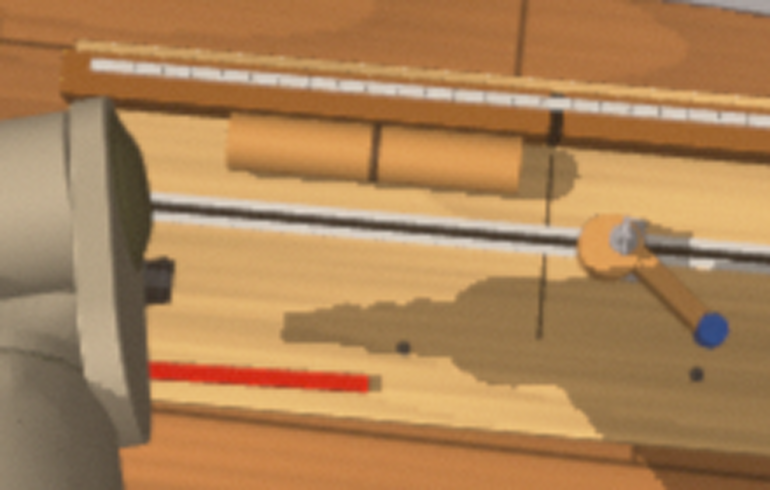

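The rod lies along the fence: in the enlarged top view its +y end is at (228,140), the ring at (376,152), and the -y end at (521,165).

```bash
cat > m.py <<'E'
import numpy as np
from h import *
p=np.load("jig.npy")
def J(n,uv,z):
    w=ray(n,uv,z)[:2]-p[:2];c,s=np.cos(p[2]),np.sin(p[2]);return np.round(np.array([c*w[0]+s*w[1],-s*w[0]+c*w[1]])*1000,1)
lt=lambda u,v:((u+.5)/3.5-.5+170,(v+.5)/3.5-.5+150)
ls=lambda u,v:((u+.5)/3.3-.5+190,(v+.5)/3.3-.5+130)
def cylsil(n,y0,y1,x=-.02,z=.038):
    pass
E
python3 - <<'E'
from m import *
for q in((228,140),(376,152),(521,165)): print(J("top",lt(*q),.038))
for q in((235,172),(521,193)): print("lower edge at z .03",J("top",lt(*q),.030))
# predicted projection of rod ends seated
c,s=np.cos(p[2]),np.sin(p[2])
E
```

```text
[-20. 233.]
[-19.8 130.9]
[-20.4  31.1]
lower edge at z .03 [-40.2 226.8]
lower edge at z .03 [-38.2  29.3]
```

The rod is seated on the fence (x ≈ -20 at both ends) with its +y end at y ≈ 232. Next I'll bring the shut fingers behind that end.

>>> step_arm:
  fingers: [1,1,1,1,1,1,1,1]
  delta_pos:
    - [-0.008,0,-0.042]
    - [-0.008,0,-0.042]
    - [-0.008,0,-0.041]
    - [0,0.03,0]
    - [0,0.04,0]
    - [0,0.025,0]
    - [0,0.005,0]
    - [0,0,0]
  spin: [0,0,0,0,0,0,0,0]

```text
time_s: 7.9
tcp_pos: [0.5886, 0.2288, 0.0263]
tcp_rot: [-1.199, -1.225, 1.225]
wrist_force: [0.0, -0.3, -0.4]
width: 0.0002
```

```bash
python3 go.py -24 250 26 90; python3 look.py 7
```

```text
t 7.9 tcp jig mm [-23.2 270.7  26.3] F jig [ 0.04 -0.3  -0.38] width 0.0002
tool axes in jig (cols)
 [[ 0.002 -0.001 -1.   ]
 [ 1.    -0.     0.002]
 [-0.    -1.     0.001]]
residual spin(deg, tool frame rotvec) [-0.03 -0.12 -0.01]
delta in goal tool axes [-20.7   0.3   0.8]
delta in current tool axes [-20.7   0.3   0.7]
```

View pics/side7.png

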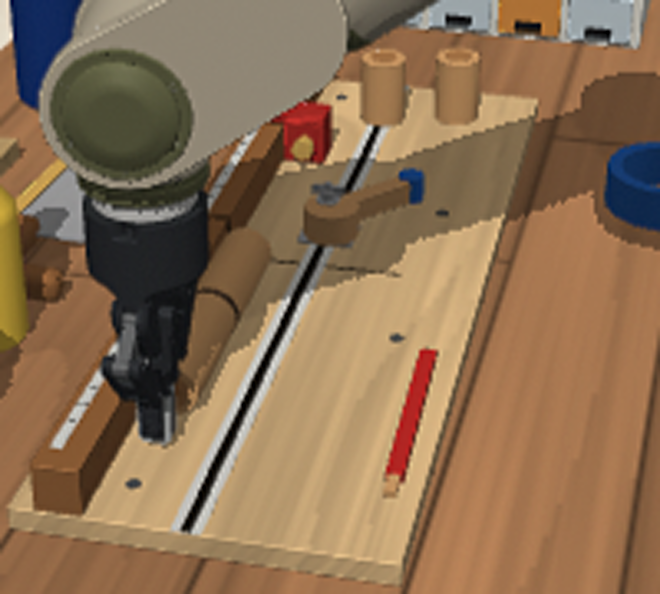

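>>> step_arm:
  fingers: [1,1,1,1,1,1,1,1]
  delta_pos:
    - [-0.006,0,0]
    - [-0.006,0,0]
    - [-0.003,0,0]
    - [-0.003,0,0]
    - [-0.003,0,0]
    - [-0.003,0,0]
    - [-0.003,0,0]
    - [-0.003,0,0]
  spin: [0,0,0,0,0,0,0,0]

```text
time_s: 8.8
tcp_pos: [0.589, 0.1997, 0.0263]
tcp_rot: [-1.198, -1.226, 1.226]
wrist_force: [0.2, 0.8, 0.5]
width: 0.0
```

>>> step_arm:
  fingers: [1,1,1,1,1,1,1,1]
  delta_pos:
    - [-0.004,0,-0.0001]
    - [-0.004,0,-0.0001]
    - [-0.004,0,-0.0001]
    - [-0.004,0,-0.0001]
    - [-0.004,0,-0.0001]
    - [-0.004,0,-0.0001]
    - [-0.004,0,-0.0001]
    - [-0.004,0,-0.0001]
  spin: [0,0,0,0,0,0,0,0]

```text
time_s: 9.6
tcp_pos: [0.5906, 0.1674, 0.0263]
tcp_rot: [-1.198, -1.226, 1.226]
wrist_force: [0.4, 2.1, -0.2]
width: 0.0002
```

```bash
python3 go.py -22 80 26 90; python3 look.py 8
```

```text
t 9.6 tcp jig mm [-22.7 209.3  26.3] F jig [ 0.41  2.04 -0.16] width 0.0002
tool axes in jig (cols)
 [[ 0.001 -0.    -1.   ]
 [ 1.     0.     0.001]
 [ 0.    -1.     0.   ]]
residual spin(deg, tool frame rotvec) [-0.   -0.05  0.  ]
delta in goal tool axes [-129.3    0.3   -0.7]
delta in current tool axes [-129.3    0.3   -0.8]
```

View pics/side8.png

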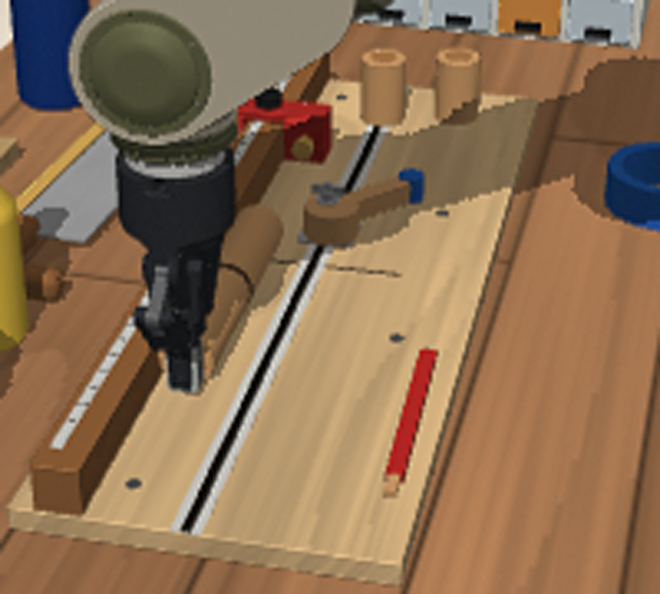

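View pics/top8.png

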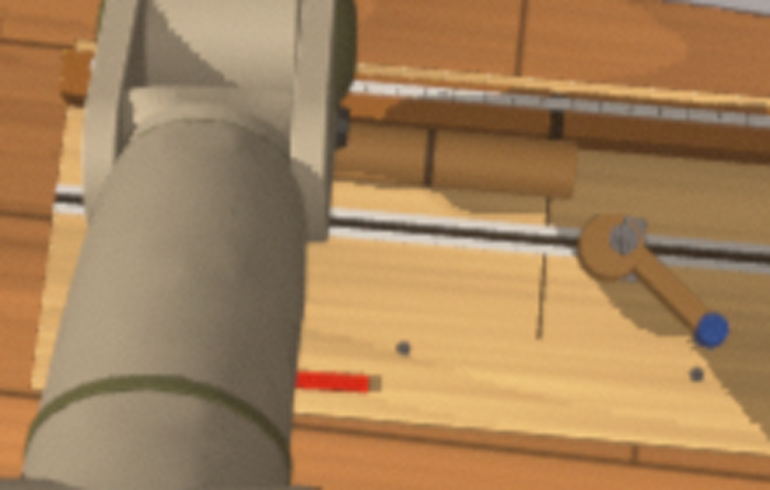

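```bash
python3 - <<'E'
from m import *
for q in((432,156),(577,169)): print(J("top",lt(*q),.038))
E
```

```text
[-19.3  92.4]
[-20.   -7.3]
```

The rod is sliding along the fence (x ≈ -20 at both the ring and the tip), so I'll keep pushing.

>>> step_arm:
  fingers: [1,1,1,1,1,1,1,1]
  delta_pos:
    - [-0.004,0,-0.0001]
    - [-0.004,0,-0.0001]
    - [-0.004,0,-0.0001]
    - [-0.004,0,-0.0001]
    - [-0.004,0,-0.0001]
    - [-0.004,0,-0.0001]
    - [-0.004,0,-0.0001]
    - [-0.004,0,-0.0001]
  spin: [0,0,0,0,0,0,0,0]

```text
time_s: 10.5
tcp_pos: [0.5921, 0.1354, 0.0263]
tcp_rot: [-1.198, -1.226, 1.226]
wrist_force: [-0.3, 2.0, 0.3]
width: -0.0002
```

>>> step_arm:
  fingers: [1,1,1,1,1,1,1,1]
  delta_pos:
    - [-0.004,0,-0.0001]
    - [-0.004,0,-0.0001]
    - [-0.004,0,-0.0001]
    - [-0.004,0,-0.0001]
    - [-0.004,0,-0.0001]
    - [-0.004,0,-0.0001]
    - [-0.004,0,-0.0001]
    - [-0.004,0,-0.0001]
  spin: [0,0,0,0,0,0,0,0]

```text
time_s: 11.3
tcp_pos: [0.5937, 0.1035, 0.0263]
tcp_rot: [-1.198, -1.226, 1.226]
wrist_force: [-0.5, 1.1, 0.4]
width: -0.0
```

```bash
python3 go.py -22 80 26 90; python3 look.py 9 t
```

```text
t 11.3 tcp jig mm [-21.2 145.3  26.3] F jig [-0.45  1.08  0.45] width -0.0
tool axes in jig (cols)
 [[ 0.001 -0.    -1.   ]
 [ 1.    -0.     0.001]
 [-0.    -1.     0.   ]]
residual spin(deg, tool frame rotvec) [-0.   -0.05 -0.  ]
delta in goal tool axes [-65.3   0.3   0.8]
delta in current tool axes [-65.3   0.3   0.8]
```

View pics/top9.png

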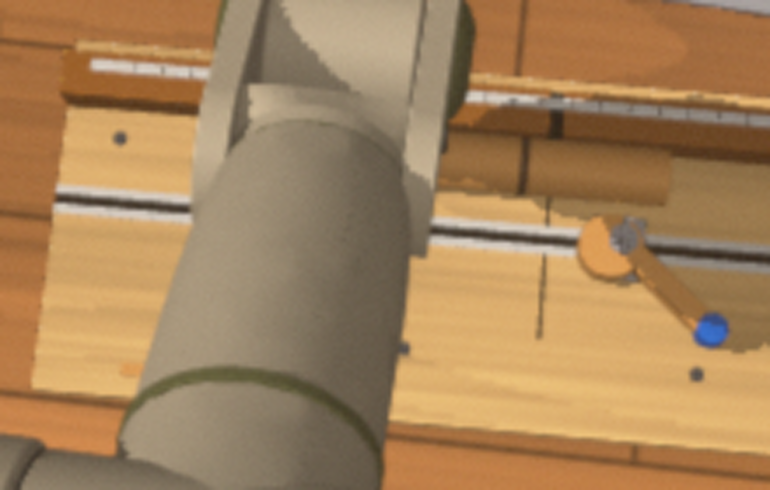

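The rod's tip at (668,178) has passed the cam and it is still on the fence. I'll continue to about y = 80.

>>> step_arm:
  fingers: [1,1,1,1,1,1,1,1]
  delta_pos:
    - [-0.004,0,-0.0001]
    - [-0.004,0,-0.0001]
    - [-0.004,0,-0.0001]
    - [-0.004,0,-0.0001]
    - [-0.004,0,-0.0001]
    - [-0.004,0,-0.0001]
    - [-0.004,0,-0.0001]
    - [-0.004,0,-0.0001]
  spin: [0,0,0,0,0,0,0,0]

```text
time_s: 12.15
tcp_pos: [0.5952, 0.0715, 0.0263]
tcp_rot: [-1.198, -1.226, 1.226]
wrist_force: [-0.1, 1.2, 0.1]
width: 0.0001
```

>>> step_arm:
  fingers: [1,1,1,1,1,1,1,1]
  delta_pos:
    - [-0.004,0,-0.0001]
    - [-0.004,0,-0.0001]
    - [-0.004,0,-0.0001]
    - [-0.004,0,-0.0001]
    - [-0.004,0,-0.0001]
    - [-0.004,0,-0.0001]
    - [-0.002,0,-0.0001]
    - [-0.002,0,-0.0001]
  spin: [0,0,0,0,0,0,0,0]

```text
time_s: 12.95
tcp_pos: [0.5966, 0.0437, 0.0263]
tcp_rot: [-1.198, -1.226, 1.226]
wrist_force: [-0.5, 1.0, -0.2]
width: -0.0001
```

```bash
python3 go.py -22 66 26 90; python3 - <<'E'
from workcell import r
import cv2
im=r.camera("top")["pixels"][160:280,290:450]
cv2.imwrite("pics/topb10.png",cv2.resize(im,None,fx=5,fy=5,interpolation=cv2.INTER_CUBIC))
E
```

```text
t 12.95 tcp jig mm [-19.6  85.5  26.3] F jig [-0.44  0.99 -0.23] width -0.0001
tool axes in jig (cols)
 [[ 0.001 -0.    -1.   ]
 [ 1.     0.     0.001]
 [ 0.    -1.     0.   ]]
residual spin(deg, tool frame rotvec) [-0.   -0.05  0.  ]
delta in goal tool axes [-19.5   0.3   2.4]
delta in current tool axes [-19.5   0.3   2.4]
```

View pics/topb10.png

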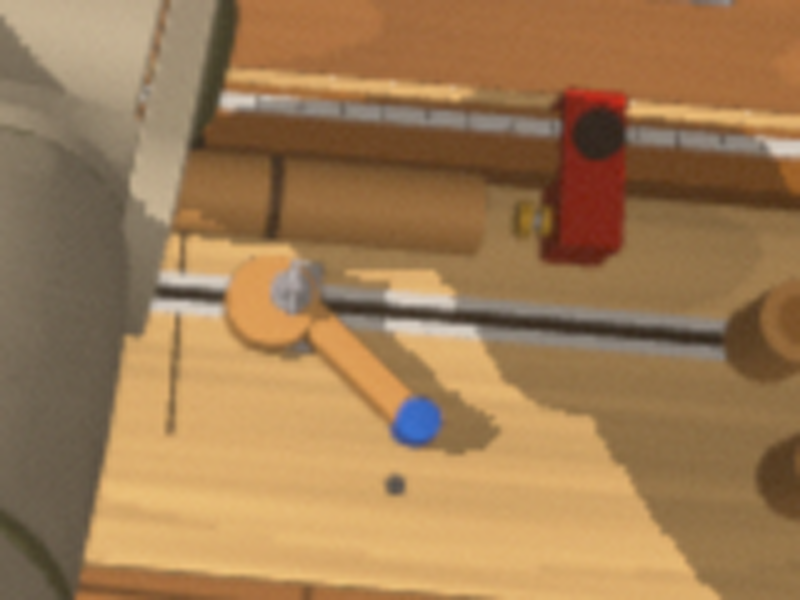

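The gap from the rod's end (485,212) to the screw head (516,215) is about 15 mm, so contact should come near TCP y = 70. I'll creep in.

>>> step_arm:
  fingers: [1,1,1,1,1,1,1,1]
  delta_pos:
    - [-0.002,0,0]
    - [-0.002,0,0]
    - [-0.002,0,0]
    - [-0.002,0,0]
    - [-0.001,0,0]
    - [-0.001,0,0]
    - [-0.001,0,0]
    - [-0.0005,0,0]
  spin: [0,0,0,0,0,0,0,0]

```text
time_s: 13.8
tcp_pos: [0.5969, 0.0323, 0.0263]
tcp_rot: [-1.198, -1.226, 1.226]
wrist_force: [-0.3, 0.6, 0.2]
width: 0.0002
```

>>> step_arm:
  fingers: [1,1,1,1]
  delta_pos:
    - [-0.0005,0,0]
    - [-0.0005,0,0]
    - [-0.0005,0,0]
    - [-0.0005,0,0]
  spin: [0,0,0,0]

```text
time_s: 14.2
tcp_pos: [0.5969, 0.0303, 0.0263]
tcp_rot: [-1.198, -1.226, 1.226]
wrist_force: [-0.2, 1.2, 0.0]
width: -0.0004
```

```bash
python3 go.py -22 66 26 90
```

```text
t 14.2 tcp jig mm [-19.6  72.1  26.3] F jig [-0.17  1.17  0.02] width -0.0004
tool axes in jig (cols)
 [[ 0.001  0.    -1.   ]
 [ 1.    -0.     0.001]
 [-0.    -1.    -0.   ]]
residual spin(deg, tool frame rotvec) [ 0.   -0.05 -0.  ]
delta in goal tool axes [-6.1  0.3  2.4]
delta in current tool axes [-6.1  0.3  2.4]
```

>>> step_arm:
  fingers: [1,1,1]
  delta_pos:
    - [-0.0005,0,0]
    - [-0.0005,0,0]
    - [-0.0005,0,0]
  spin: [0,0,0]

```text
time_s: 14.5
tcp_pos: [0.597, 0.0288, 0.0263]
tcp_rot: [-1.198, -1.226, 1.226]
wrist_force: [0.4, 1.6, 0.2]
width: 0.0002
```

>>> step_arm:
  fingers: [1,1,1]
  delta_pos:
    - [-0.0005,0,0]
    - [-0.0005,0,0]
    - [-0.0005,0,0]
  spin: [0,0,0]

```text
time_s: 14.8
tcp_pos: [0.597, 0.0273, 0.0263]
tcp_rot: [-1.198, -1.226, 1.226]
wrist_force: [-0.6, 1.1, 0.6]
width: -0.0002
```

>>> step_arm:
  fingers: [1,1,1]
  delta_pos:
    - [-0.0005,0,0]
    - [-0.0005,0,0]
    - [-0.0005,0,0]
  spin: [0,0,0]

```text
time_s: 15.1
tcp_pos: [0.597, 0.0258, 0.0263]
tcp_rot: [-1.198, -1.226, 1.226]
wrist_force: [-0.5, 1.4, 0.1]
width: -0.0
```

>>> step_arm:
  fingers: [1,1]
  delta_pos:
    - [-0.0005,0,0]
    - [-0.0005,0,0]
  spin: [0,0]

```text
time_s: 15.3
tcp_pos: [0.597, 0.0253, 0.0263]
tcp_rot: [-1.198, -1.226, 1.225]
wrist_force: [0.4, 6.4, 0.2]
width: 0.0001
```

>>> step_arm:
  fingers: [1,1]
  delta_pos:
    - [-0.0005,0,0]
    - [-0.0005,0,0]
  spin: [0,0]

```text
time_s: 15.5
tcp_pos: [0.597, 0.0252, 0.0263]
tcp_rot: [-1.197, -1.227, 1.225]
wrist_force: [-0.7, 11.2, 0.7]
width: -0.0002
```

Contact is felt: the force rose to 11 N, under the 25 N limit, while the TCP stopped. I'll back off straight along y and lift.

>>> step_arm:
  fingers: [1,1,1,1,1,1,1,1]
  delta_pos:
    - [0.0005,0,0]
    - [0.001,0,0]
    - [0.004,0,0]
    - [0.015,0,0]
    - [0.02,0,0]
    - [0,-0.04,0]
    - [0,-0.05,0]
    - [0,-0.03,0.04]
  spin: [0,0,0,0,0,0,0,0]

```text
time_s: 16.3
tcp_pos: [0.5592, 0.0639, 0.1499]
tcp_rot: [-1.204, -1.231, 1.224]
wrist_force: [0.8, 0.5, 0.7]
width: 0.0001
```

>>> step_arm:
  fingers: [1,1,1,1]
  delta_pos:
    - [0,0,0.045]
    - [0,0,0.045]
    - [0,0,0.045]
    - [0,0,0.04]
  spin: [0,0,0,0]

```text
time_s: 16.7
tcp_pos: [0.379, 0.0601, 0.1462]
tcp_rot: [-1.198, -1.226, 1.227]
wrist_force: [-0.2, -0.2, 0.2]
width: -0.0003
```

```bash
python3 go.py -22 66 26 90; python3 - <<'E'
from workcell import r
import cv2
im=r.camera("top")["pixels"][160:280,290:450]
cv2.imwrite("pics/topb11.png",cv2.resize(im,None,fx=5,fy=5,interpolation=cv2.INTER_CUBIC))
im=r.camera("side")["pixels"][140:260,220:360]
cv2.imwrite("pics/sideb11.png",cv2.resize(im,None,fx=5,fy=5,interpolation=cv2.INTER_CUBIC))
E
```

```text
t 16.7 tcp jig mm [-236.8  107.1  146.2] F jig [-0.17 -0.18  0.2 ] width -0.0003
tool axes in jig (cols)
 [[ 0. -0. -1.]
 [ 1. -0.  0.]
 [-0. -1.  0.]]
residual spin(deg, tool frame rotvec) [-0.   -0.01 -0.01]
delta in goal tool axes [ -41.1  120.2 -214.8]
delta in current tool axes [ -41.   120.2 -214.8]
```

View pics/topb11.png

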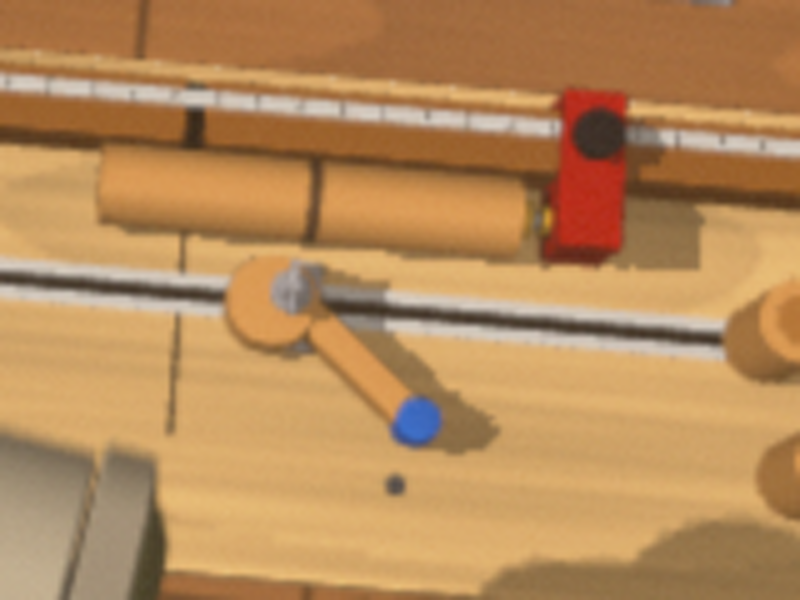

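View pics/sideb11.png

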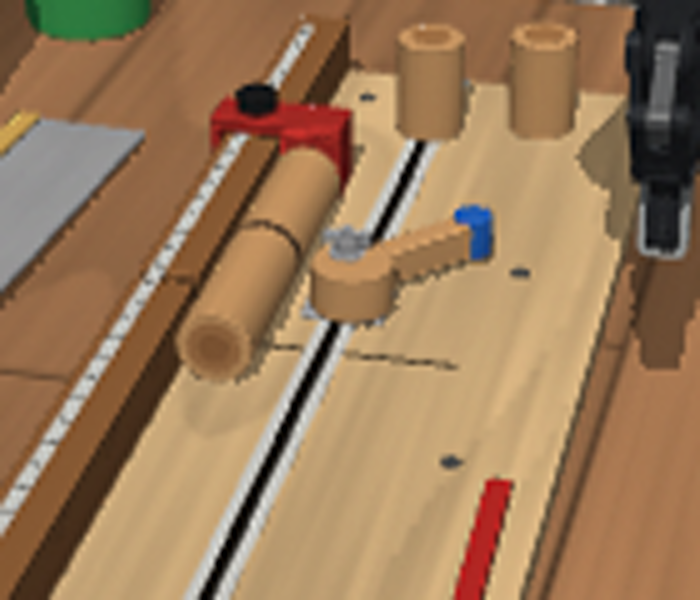

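The rod's end at (524,215) is touching the screw head and the rod is flush with the fence. Now the lever geometry.

```bash
python3 - <<'E'
from m import *
tb=lambda u,v:((u+.5)/5-.5+290,(v+.5)/5-.5+160)
sb=lambda u,v:((u+.5)/5-.5+220,(v+.5)/5-.5+140)
print("rod",[J("top",tb(*q),.038) for q in((100,185),(315,200),(524,215))])
b=J("top",tb(293,287),.063);g=J("top",tb(418,419),.049)
gs=J("side",sb(473,216),.049);bs=J("side",sb(347,240),.063)
print("bolt",b,bs,"grip",g,gs)
for B,G in((b,g),(bs,gs)):
    d=G-B;print(np.hypot(*d),"lever",np.arctan2(-.825,-.565)-np.arctan2(d[1],d[0]))
print("cam centre",J("top",tb(268,302),.050))
E
```

```text
rod [array([-21.8,  52.4]), array([-20.4, -50.8]), array([ -19.2, -150.8])]
bolt [-69.1 -39.8] [-69.1 -27.1] grip [-123.8 -103.2] [-122.7  -96.9]
83.73559577622889 lever 0.11137998453687858
88.00568163476721 lever 0.054379637817811854
cam centre [-74.5 -30.1]
```

>>> step_arm:
  fingers: [1,1,1,1,1,1]
  delta_pos:
    - [-0.04,0,-0.024]
    - [-0.04,0,-0.024]
    - [-0.04,0,-0.024]
    - [-0.04,0,-0.024]
    - [-0.04,0,-0.024]
    - [-0.037,0,-0.025]
  spin: [0,0,0,0,0,0]

```text
time_s: 17.4
tcp_pos: [0.533, -0.1758, 0.1463]
tcp_rot: [-1.199, -1.226, 1.226]
wrist_force: [-0.1, -0.2, 0.7]
width: -0.0004
```

>>> step_arm:
  fingers: [1,1,1,1,1,1]
  delta_pos:
    - [0,0,0]
    - [0,0,0]
    - [0,0,0]
    - [0,0,0]
    - [0,0,0]
    - [0,0,0]
  spin: [-8.2,-8.2,-8.2,-8.2,-8.2,-8.2]

```text
time_s: 18.0
tcp_pos: [0.5413, -0.1562, 0.1454]
tcp_rot: [-0.679, -1.771, 1.829]
wrist_force: [0.3, -0.5, -0.5]
width: -0.0
```

```bash
python3 go.py -89 -132 30 139.3; python3 -c "
from workcell import r;print(r.get_obs()['qpos'])"
```

```text
t 18.0 tcp jig mm [ -79.7 -113.   145.4] F jig [ 0.34 -0.46 -0.49] width -0.0
tool axes in jig (cols)
 [[-0.734 -0.013 -0.679]
 [ 0.679 -0.027 -0.733]
 [-0.009 -1.     0.029]]
residual spin(deg, tool frame rotvec) [-1.64 -2.09 -0.49]
delta in goal tool axes [ -5.4 115.4  20.5]
delta in current tool axes [ -5.1 116.   17. ]
[-0.4750169   0.47661339  1.49404635 -0.03244469  1.16937465 -2.88095494]
```

Joint 6 ran to its limit in that heading. I'll turn back at once and use the fingers' other face instead (heading 49°).

>>> step_arm:
  fingers: [1,1,1,1,1,1,1,1]
  delta_pos:
    - [0,0,0]
    - [0,0,0]
    - [0,0,0]
    - [0,0,0]
    - [0,0,0]
    - [0,0,0]
    - [0,0,0]
    - [0,0,0]
  spin: [8.5,8.5,8.5,8.5,8.5,8.5,8.5,8.5]

```text
time_s: 18.8
tcp_pos: [0.5417, -0.1544, 0.1453]
tcp_rot: [-1.368, -0.933, 0.974]
wrist_force: [0.0, 0.9, -0.1]
width: 0.0004
```

```bash
python3 go.py -95.3 -126.8 32 49.3; python3 -c "
from workcell import r;print(r.get_obs()['qpos'])"
```

```text
t 18.8 tcp jig mm [ -79.2 -111.2  145.3] F jig [ 0.03  0.91 -0.14] width 0.0004
tool axes in jig (cols)
 [[ 0.36  -0.013 -0.933]
 [ 0.932 -0.026  0.36 ]
 [-0.029 -1.     0.002]]
residual spin(deg, tool frame rotvec) [ 0.15 19.57 -1.66]
delta in goal tool axes [-22.3 113.3   2. ]
delta in current tool axes [-17.1 113.9   9.1]
[-0.47218343  0.47664317  1.49429421 -0.0314422   1.16942507 -1.68576176]
```

>>> step_arm:
  fingers: [1,1,1,1,1]
  delta_pos:
    - [0,0,0]
    - [0,0,0]
    - [0,0,0]
    - [-0.022,0,0]
    - [0,0.04,0]
  spin: [8.5,8.5,2.5,0,0]

```text
time_s: 19.3
tcp_pos: [0.5292, -0.175, 0.1098]
tcp_rot: [-1.484, -0.684, 0.711]
wrist_force: [0.6, -0.5, -0.7]
width: 0.0002
```

```bash
python3 go.py -95.3 -126.8 32 49.3;  python3 - <<'E'
from workcell import r
import cv2
im=r.camera("side")["pixels"][120:260,220:390]
cv2.imwrite("pics/sideb12.png",cv2.resize(im,None,fx=4,fy=4,interpolation=cv2.INTER_CUBIC))
E
```

```text
t 19.3 tcp jig mm [ -92.3 -131.6  109.8] F jig [ 0.61 -0.5  -0.72] width 0.0002
tool axes in jig (cols)
 [[ 0.647 -0.004 -0.762]
 [ 0.762 -0.032  0.647]
 [-0.027 -0.999 -0.017]]
residual spin(deg, tool frame rotvec) [ 0.99  0.36 -1.54]
delta in goal tool axes [ 1.6 77.8  5.4]
delta in current tool axes [ 3.7 77.6  6.7]
```

View pics/sideb12.png

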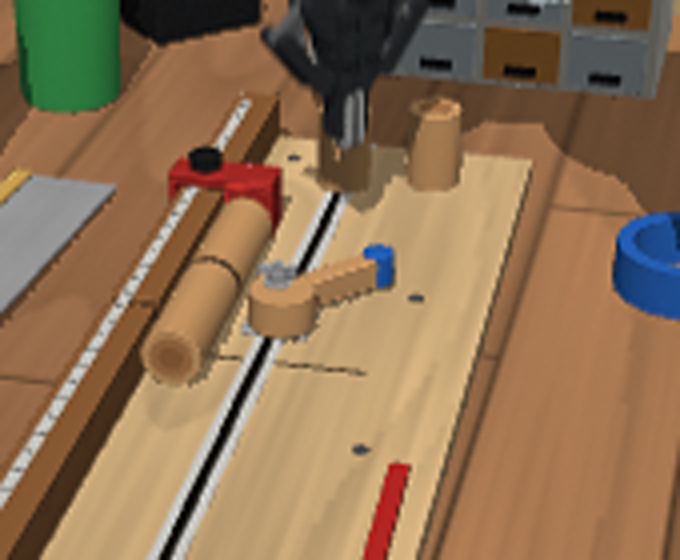

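The gripper is above the board beside the lever, clear of the stop and the offcuts. I'll lower it.

>>> step_arm:
  fingers: [1,1,1,1,1]
  delta_pos:
    - [0.002,0.03,0]
    - [0.001,0.03,0]
    - [0,0.016,0]
    - [0,0.001,0.002]
    - [0,0,0]
  spin: [0,0,0,0,0]

```text
time_s: 19.85
tcp_pos: [0.5265, -0.171, 0.0295]
tcp_rot: [-1.475, -0.68, 0.716]
wrist_force: [0.0, -0.1, 0.2]
width: -0.0005
```

```bash
python3 go.py -106.7 -117 32 49.3;  python3 - <<'E'
from workcell import r
import cv2
im=r.camera("side")["pixels"][120:260,220:390]
cv2.imwrite("pics/sideb13.png",cv2.resize(im,None,fx=4,fy=4,interpolation=cv2.INTER_CUBIC))
E
```

```text
t 19.85 tcp jig mm [ -94.9 -127.5   29.5] F jig [ 0.03 -0.06  0.2 ] width -0.0005
tool axes in jig (cols)
 [[ 0.646 -0.013 -0.763]
 [ 0.763 -0.026  0.646]
 [-0.028 -1.    -0.007]]
residual spin(deg, tool frame rotvec) [ 0.4   0.43 -1.61]
delta in goal tool axes [ 0.2 -2.5 15.8]
delta in current tool axes [ 0.3 -2.6 15.8]
```

View pics/sideb13.png

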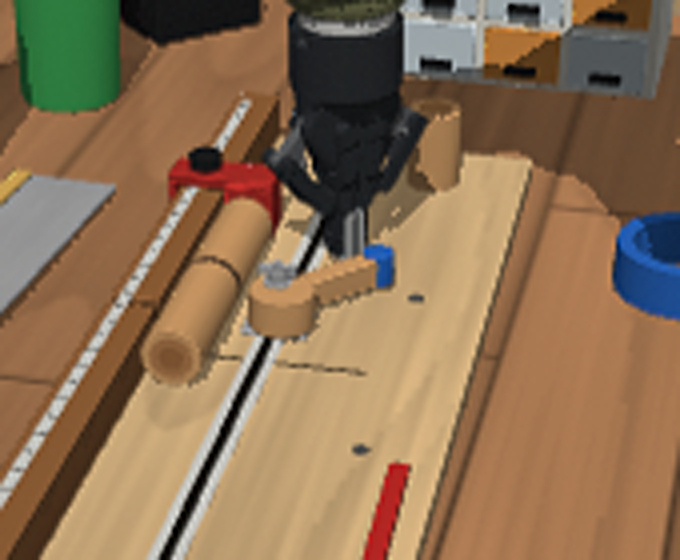

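>>> step_arm:
  fingers: [1,1,1,1,1]
  delta_pos:
    - [0,0,0.004]
    - [0,0,0.004]
    - [0,0,0.003]
    - [0,0,0.003]
    - [0,0,0.002]
  spin: [0,0,0,0,0]

```text
time_s: 20.4
tcp_pos: [0.5138, -0.1616, 0.0292]
tcp_rot: [-1.476, -0.68, 0.715]
wrist_force: [1.4, -2.7, 0.3]
width: -0.0003
```

>>> step_arm:
  fingers: [1,1,1,1,1,1,1,1]
  delta_pos:
    - [-0.0012,0,0.0051]
    - [-0.0012,0,0.0051]
    - [-0.0012,0,0.0051]
    - [-0.0012,0,0.0051]
    - [-0.0012,0,0.0051]
    - [-0.0012,0,0.0051]
    - [-0.0012,0,0.0051]
    - [-0.0012,0,0.0051]
  spin: [3.44,3.44,3.44,3.44,3.44,3.44,3.44,3.44]

```text
time_s: 21.2
tcp_pos: [0.4813, -0.1362, 0.029]
tcp_rot: [-1.572, -0.309, 0.334]
wrist_force: [2.0, -1.3, 1.0]
width: 0.0003
```

```bash
cat > lev.py <<'E'
import sys
from h import *
from workcell import r
from scipy.spatial.transform import Rotation as Ro
B=np.array([-68.5,-39.]);off=22
p=np.load("jig.npy");Rj=Ro.from_euler("z",p[2]).as_matrix()
o=r.get_obs();T=Rj.T@Ro.from_rotvec(o["tcp_rot"]).as_matrix()
tj=(Rj.T@(o["tcp_pos"]-[p[0],p[1],0]))*1000
# tool z = push direction t; face plane at off-11 ahead of tcp; grip radius 11 -> grip centre on line
t=T[:2,2]/np.linalg.norm(T[:2,2])
# find lever th such that grip centre's distance along t from TCP == off
f=lambda th:(B+84*np.array([np.cos(np.radians(-124.4)-th),np.sin(np.radians(-124.4)-th)])-tj[:2])
from scipy.optimize import brentq
g=lambda th:f(th)@t-off
h=np.arctan2(t[1],t[0]);th0=np.radians(-124.4)-(h+np.pi/2);th0=(th0+np.pi)%(2*np.pi)-np.pi
th=brentq(g,th0-.7,th0+.7)
print("t",o["time_s"],"tcp",np.round(tj,1),"heading->th",round(th0,3),"lever est",round(th,3),"radial miss mm (grip minus tcp along u)",round(float(f(th)@np.array([-t[1],t[0]])),1),"Ftool",np.round(T.T@Rj.T@o["wrist_force"],2),"q6",round(o["qpos"][5],2))
E
python3 lev.py;  python3 - <<'E'
from workcell import r
import cv2
im=r.camera("side")["pixels"][120:260,220:390]
cv2.imwrite("pics/sideb14.png",cv2.resize(im,None,fx=4,fy=4,interpolation=cv2.INTER_CUBIC))
E
```

```text
t 21.2 tcp [-139.2  -91.6   29. ] heading->th 0.586 lever est 0.582 radial miss mm (grip minus tcp along u) -1.3 Ftool [ 1.31 -1.03 -2.06] q6 -0.88
```

View pics/sideb14.png

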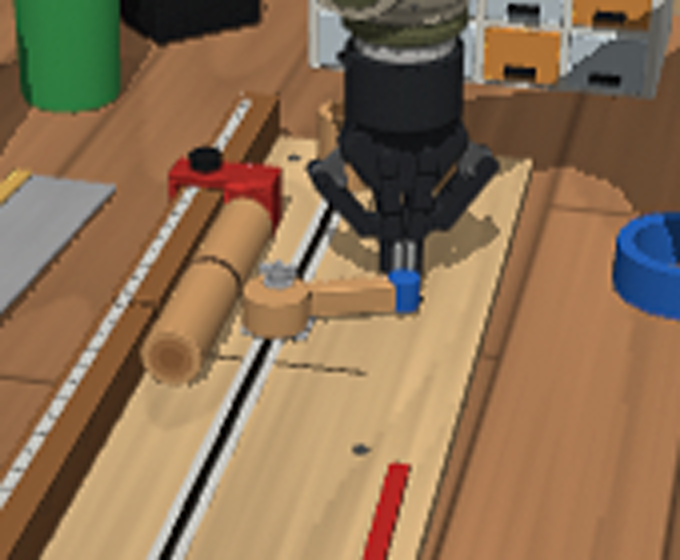

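The lever is turning cleanly, now at about 0.58, with the finger square on the grip. I'll continue and check the force more often.

>>> step_arm:
  fingers: [1,1,1,1]
  delta_pos:
    - [-0.0012,0,0.0051]
    - [-0.0012,0,0.0051]
    - [-0.0012,0,0.0051]
    - [-0.0012,0,0.0051]
  spin: [3.44,3.44,3.44,3.44]

```text
time_s: 21.65
tcp_pos: [0.4704, -0.1185, 0.0287]
tcp_rot: [-1.593, -0.123, 0.144]
wrist_force: [1.2, -2.6, 1.7]
width: -0.0002
```

```bash
python3 lev.py
```

```text
t 21.65 tcp [-149.7  -73.7   28.7] heading->th 0.825 lever est 0.818 radial miss mm (grip minus tcp along u) -1.4 Ftool [ 0.68 -1.6  -2.78] q6 -0.61
```

>>> step_arm:
  fingers: [1,1,1]
  delta_pos:
    - [-0.0009,0,0.0034]
    - [-0.0009,0,0.0034]
    - [-0.0009,0,0.0034]
  spin: [2.3,2.3,2.3]

```text
time_s: 21.95
tcp_pos: [0.4663, -0.1088, 0.0284]
tcp_rot: [-1.597, -0.03, 0.048]
wrist_force: [0.9, -3.5, 1.2]
width: 0.0001
```

```bash
python3 lev.py
```

```text
t 21.95 tcp [-153.5  -63.8   28.4] heading->th 0.944 lever est 0.937 radial miss mm (grip minus tcp along u) -1.6 Ftool [ 0.69 -1.07 -3.59] q6 -0.48
```

>>> step_arm:
  fingers: [1,1,1]
  delta_pos:
    - [-0.0009,0,0.0034]
    - [-0.0009,0,0.0034]
    - [-0.0009,0,0.0034]
  spin: [2.3,2.3,2.3]

```text
time_s: 22.25
tcp_pos: [0.4635, -0.0986, 0.0281]
tcp_rot: [-1.597, 0.064, -0.048]
wrist_force: [1.2, -3.0, 0.6]
width: -0.0003
```

```bash
python3 lev.py
```

```text
t 22.25 tcp [-156.1  -53.6   28.1] heading->th 1.065 lever est 1.056 radial miss mm (grip minus tcp along u) -1.8 Ftool [ 1.42 -0.56 -2.97] q6 -0.34
```

>>> step_arm:
  fingers: [1,1,1]
  delta_pos:
    - [-0.0009,0,0.0034]
    - [-0.0009,0,0.0034]
    - [0,0,0]
  spin: [2.3,2.3,0]

```text
time_s: 22.55
tcp_pos: [0.4621, -0.0914, 0.0279]
tcp_rot: [-1.595, 0.125, -0.11]
wrist_force: [-0.0, -2.9, 0.9]
width: 0.0
```

```bash
python3 lev.py
```

```text
t 22.55 tcp [-157.3  -46.4   27.9] heading->th 1.144 lever est 1.137 radial miss mm (grip minus tcp along u) -2.2 Ftool [ 0.4  -0.83 -2.85] q6 -0.25
```

>>> step_arm:
  fingers: [1,1,1]
  delta_pos:
    - [-0.0009,0,0.0034]
    - [-0.0009,0,0.0034]
    - [0,0,0]
  spin: [2.3,2.3,0]

```text
time_s: 22.85
tcp_pos: [0.4613, -0.0844, 0.0276]
tcp_rot: [-1.591, 0.188, -0.173]
wrist_force: [1.2, -1.8, 1.4]
width: 0.0002
```

```bash
python3 lev.py;  python3 - <<'E'
from workcell import r
import cv2
im=r.camera("top")["pixels"][160:280,290:450]
cv2.imwrite("pics/topb15.png",cv2.resize(im,None,fx=5,fy=5,interpolation=cv2.INTER_CUBIC))
E
```

```text
t 22.85 tcp [-157.9  -39.3   27.6] heading->th 1.223 lever est 1.215 radial miss mm (grip minus tcp along u) -2.5 Ftool [ 1.55 -1.33 -1.56] q6 -0.16
```

View pics/topb15.png

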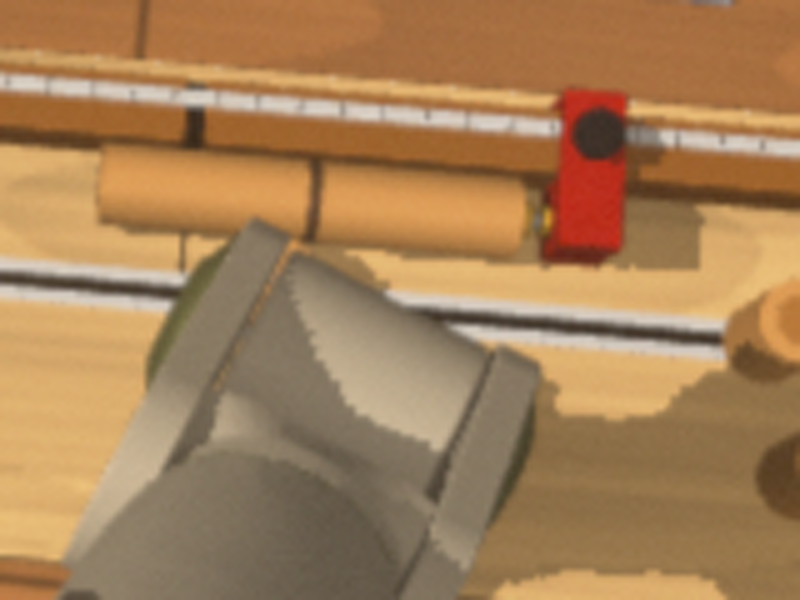

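The rod hasn't moved and the arm hides the clamp. The push is still about 2.5 N, which is free turning, so I'll go on in 0.04 rad steps.

>>> step_arm:
  fingers: [1,1]
  delta_pos:
    - [-0.0009,0,0.0034]
    - [0,0,0]
  spin: [2.3,0]

```text
time_s: 23.1
tcp_pos: [0.4611, -0.0809, 0.0274]
tcp_rot: [-1.588, 0.219, -0.205]
wrist_force: [-0.4, -1.0, 1.0]
width: 0.0
```

>>> step_arm:
  fingers: [1,1]
  delta_pos:
    - [-0.0009,0,0.0034]
    - [0,0,0]
  spin: [2.3,0]

```text
time_s: 23.3
tcp_pos: [0.4612, -0.0774, 0.0273]
tcp_rot: [-1.585, 0.25, -0.237]
wrist_force: [1.0, -2.7, 1.5]
width: 0.0001
```

```bash
python3 lev.py
```

```text
t 23.3 tcp [-157.9  -32.3   27.3] heading->th 1.303 lever est 1.293 radial miss mm (grip minus tcp along u) -2.7 Ftool [ 1.73 -1.4  -2.32] q6 -0.06
```

>>> step_arm:
  fingers: [1,1]
  delta_pos:
    - [-0.0008,0,0.0034]
    - [0,0,0]
  spin: [2.3,0]

```text
time_s: 23.5
tcp_pos: [0.4613, -0.0739, 0.0272]
tcp_rot: [-1.581, 0.281, -0.269]
wrist_force: [-0.7, -2.3, 0.4]
width: -0.0001
```

```bash
python3 lev.py
```

```text
t 23.5 tcp [-157.7  -28.8   27.2] heading->th 1.343 lever est 1.331 radial miss mm (grip minus tcp along u) -2.8 Ftool [ 0.17 -0.3  -2.41] q6 -0.02
```

>>> step_arm:
  fingers: [1,1]
  delta_pos:
    - [-0.0005,0,0.0034]
    - [0,0,0]
  spin: [2.3,0]

```text
time_s: 23.7
tcp_pos: [0.4616, -0.0704, 0.0269]
tcp_rot: [-1.577, 0.313, -0.3]
wrist_force: [-2.2, -2.4, 1.9]
width: 0.0
```

```bash
python3 lev.py
```

```text
t 23.7 tcp [-157.3  -25.4   26.9] heading->th 1.383 lever est 1.37 radial miss mm (grip minus tcp along u) -2.8 Ftool [-1.14 -1.77 -3.12] q6 0.03
```

>>> step_arm:
  fingers: [1,1]
  delta_pos:
    - [-0.0005,0,0.0034]
    - [0,0,0]
  spin: [2.3,0]

```text
time_s: 23.9
tcp_pos: [0.4623, -0.067, 0.0268]
tcp_rot: [-1.573, 0.344, -0.331]
wrist_force: [-2.2, -2.4, 1.5]
width: -0.0004
```

```bash
python3 lev.py
```

```text
t 23.9 tcp [-156.5  -22.    26.8] heading->th 1.423 lever est 1.409 radial miss mm (grip minus tcp along u) -2.6 Ftool [-1.04 -1.36 -3.17] q6 0.08
```

>>> step_arm:
  fingers: [1,1]
  delta_pos:
    - [-0.0005,0,0.0034]
    - [0,0,0]
  spin: [2.3,0]

```text
time_s: 24.1
tcp_pos: [0.463, -0.0637, 0.0265]
tcp_rot: [-1.568, 0.376, -0.363]
wrist_force: [-4.7, -2.8, 1.6]
width: -0.0007
```

```bash
python3 lev.py
```

```text
t 24.1 tcp [-155.7  -18.7   26.5] heading->th 1.464 lever est 1.447 radial miss mm (grip minus tcp along u) -2.5 Ftool [-2.96 -1.44 -4.71] q6 0.13
```

The force is rising: 4.7 N at about 1.45. I'll hold to average the reading.

>>> step_arm:
  fingers: [1]
  delta_pos:
    - [0,0,0]
  spin: [0]

```text
time_s: 24.2
tcp_pos: [0.4632, -0.0639, 0.0266]
tcp_rot: [-1.568, 0.375, -0.362]
wrist_force: [-3.5, -2.9, 1.7]
width: -0.0001
```

```bash
python3 lev.py
```

```text
t 24.2 tcp [-155.6  -18.8   26.6] heading->th 1.463 lever est 1.446 radial miss mm (grip minus tcp along u) -2.3 Ftool [-1.79 -1.59 -4.2 ] q6 0.13
```

>>> step_arm:
  fingers: [1]
  delta_pos:
    - [0,0,0]
  spin: [0]

```text
time_s: 24.3
tcp_pos: [0.4631, -0.0638, 0.0266]
tcp_rot: [-1.568, 0.375, -0.362]
wrist_force: [-5.4, -2.4, 1.3]
width: 0.0001
```

```bash
python3 lev.py
```

```text
t 24.3 tcp [-155.6  -18.8   26.6] heading->th 1.463 lever est 1.446 radial miss mm (grip minus tcp along u) -2.3 Ftool [-3.69 -1.16 -4.63] q6 0.13
```

>>> step_arm:
  fingers: [1,1]
  delta_pos:
    - [-0.0003,-0.0005,0.0026]
    - [0,0,0]
  spin: [1.7,0]

```text
time_s: 24.5
tcp_pos: [0.4636, -0.0613, 0.0268]
tcp_rot: [-1.564, 0.4, -0.386]
wrist_force: [-5.7, -5.0, 0.4]
width: 0.0001
```

```bash
python3 lev.py
```

```text
t 24.5 tcp [-155.1  -16.3   26.8] heading->th 1.493 lever est 1.474 radial miss mm (grip minus tcp along u) -2.4 Ftool [-2.59 -0.14 -7.15] q6 0.16
```

>>> step_arm:
  fingers: [1]
  delta_pos:
    - [0,0,0]
  spin: [0]

```text
time_s: 24.6
tcp_pos: [0.4636, -0.0614, 0.0268]
tcp_rot: [-1.564, 0.399, -0.385]
wrist_force: [-5.9, -3.9, -0.2]
width: 0.0003
```

```bash
python3 lev.py
```

```text
t 24.6 tcp [-155.1  -16.4   26.8] heading->th 1.492 lever est 1.474 radial miss mm (grip minus tcp along u) -2.4 Ftool [-3.31  0.41 -6.21] q6 0.16
```

>>> step_arm:
  fingers: [1]
  delta_pos:
    - [0,0,0]
  spin: [0]

```text
time_s: 24.7
tcp_pos: [0.4636, -0.0614, 0.0268]
tcp_rot: [-1.564, 0.399, -0.385]
wrist_force: [-6.3, -3.4, -0.0]
width: 0.0001
```

```bash
python3 lev.py
```

```text
t 24.7 tcp [-155.1  -16.4   26.8] heading->th 1.492 lever est 1.474 radial miss mm (grip minus tcp along u) -2.4 Ftool [-3.9   0.2  -6.03] q6 0.16
```

The push torque rose clearly from about 0.21 to 0.5 N·m, so the cam has a good bite. I'll stop here, back off straight and lift away.

>>> step_arm:
  fingers: [1,1,1,1,1,1,1,1]
  delta_pos:
    - [0,0,-0.002]
    - [0,0,-0.006]
    - [0,0,-0.015]
    - [0,-0.02,-0.01]
    - [0,-0.05,0]
    - [0,-0.05,0]
    - [0,0,-0.04]
    - [0,0,-0.04]
  spin: [0,0,0,0,0,0,0,0]

```text
time_s: 25.5
tcp_pos: [0.4122, -0.1582, 0.152]
tcp_rot: [-1.565, 0.393, -0.39]
wrist_force: [0.4, -1.3, -1.1]
width: 0.0002
```

```bash
python3 go.py; python3 - <<'E'
from workcell import r
import cv2
im=r.camera("top")["pixels"][160:280,290:450]
cv2.imwrite("pics/topb16.png",cv2.resize(im,None,fx=5,fy=5,interpolation=cv2.INTER_CUBIC))
im=r.camera("side")["pixels"][120:260,220:390]
cv2.imwrite("pics/sideb16.png",cv2.resize(im,None,fx=4,fy=4,interpolation=cv2.INTER_CUBIC))
E
```

```text
t 25.5 tcp jig mm [-208.8 -111.9  152. ] F jig [ 0.32 -1.33 -1.1 ] width 0.0002
tool axes in jig (cols)
 [[ 0.867 -0.009  0.498]
 [-0.498 -0.028  0.867]
 [ 0.006 -1.    -0.029]]
```

View pics/topb16.png

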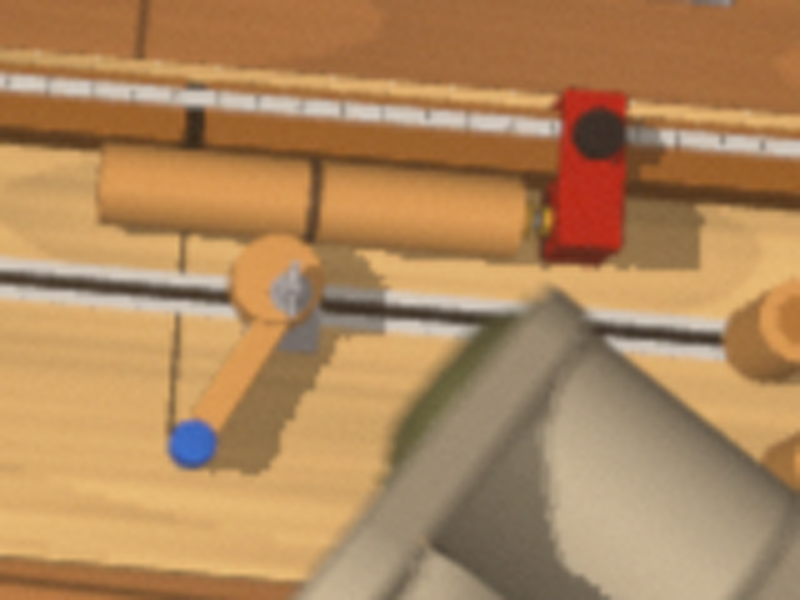

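View pics/sideb16.png

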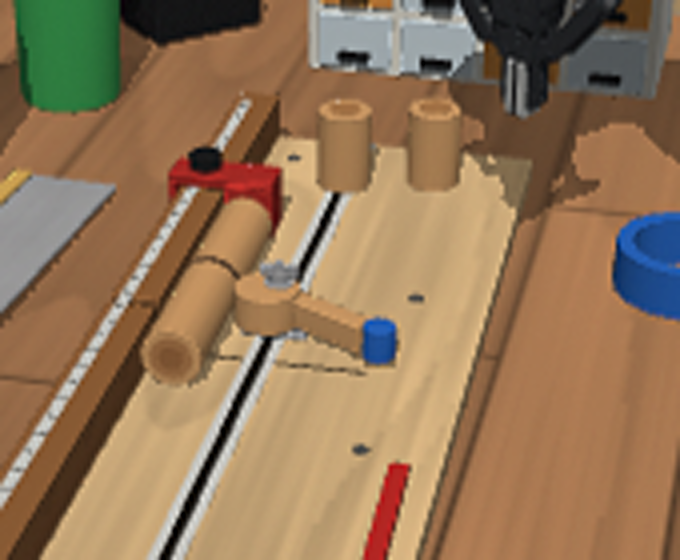

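The cam at (277,280) now bears on the rod, with the lever's grip at (192,443). The rod is still on the fence and at the screw (524,215), and the stop hasn't moved.

```bash
python3 - <<'E'
from m import *
tb=lambda u,v:((u+.5)/5-.5+290,(v+.5)/5-.5+160)
b=J("top",tb(293,287),.063);g=J("top",tb(192,443),.049);d=g-b
print(g,np.hypot(*d),"lever",(np.arctan2(-.825,-.565)-np.arctan2(d[1],d[0]))%(2*np.pi))
print("rod",[J("top",tb(*q),.038) for q in((100,185),(315,200),(524,215))],"cam c",J("top",tb(277,281),.050))
from workcell import r
print(r.get_obs()["time_s"],r.get_obs()["qpos"])
E
```

```text
[-144.    1.] 85.29155878514591 lever 1.469097000519759
rod [array([-21.8,  52.4]), array([-20.4, -50.8]), array([ -19.2, -150.8])] cam c [-64.1 -33.7]
25.6 [-0.62167665  0.21739059  1.8497309  -0.03276584  1.0677563  -0.10199945]
```

```bash
python3 -c "
from workcell import r
print(r.finish_job())"
```

```text
the job is handed in; nothing more can be done
None
```

The stock is against the fence, home on the stop's screw and held by the cam. I handed the job in at 25.6 s, with the arm well clear.

- **Rolling and pushing:** I rolled the rod to the fence with both fingers and felt about 3 N when it seated. I then pushed it by its end until it met the screw. The force rose from about 1 N to 11 N while the arm stopped moving, well under the 25 N limit.
- **Clamping:** I turned the lever to about 1.47 rad (arm 1.474, camera 1.469). The push torque rose from about 0.2 to 0.5 N·m, then I backed off and lifted away.
- **Last pictures:** The cam bears on the rod, the rod's end is at the screw, and the clamped rod shows no shift from where it was before. The stop, offcuts and pencil in view have not moved. The bystanders outside the enlarged views were not checked again.

Three checks disagreed or were not clean:
- **Clamping force:** The torque readings suggest up to about 20 N, while the geometry suggests about 5–12 N. Both are within the 4–24 N limits, but the exact force is uncertain.
- **Rod angle:** The picture reads the rod's two ends 2.6 mm apart across the fence direction (x = -21.8 and -19.2 mm). That is about one pixel, so I took it as reading error.
- **Joint 6:** While turning the gripper before the lever push, joint 6 ran to the end of its range. It read -2.881 against the stated -2.88, so it may count as over. I turned back at once, and it left the tool tilted about 1.7° for the lever work.

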